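Pack the two-layer parts case and shut it

ROBOT

A 6-joint arm with a two-finger parallel gripper is mounted at the origin on the work surface. World frame = base frame: x ahead of the robot, y to its left, z up, the work surface at z = 0. Lengths are in m, angles in rad, forces in N, time in s.
With the tool pointing down it reaches from about 0.375 to 0.975 m from the base axis. Payload 3.8 kg.
Tool frame: the origin (TCP) lies at the very end of the fingers, on their centre line; the grasp point (between the pads) lies 19 mm behind it; z points along the fingers, y is the direction in which the jaws open and shut (so a half turn about z gives the same grasp; the last joint's range is limited). The gripper opens to 85 mm and grips with 20 to 120 N. Pads are 22 mm wide; open, the fingers measure 114 mm over their backs; the gripper's body (76 mm by 85 mm) begins 54 mm behind the grasp point. The pads swing forward as they close: fully open they stand 13 mm farther back than shut.
Start: joints at [-1.346, 0.264, 1.604, -0, 1.274, -0.037], TCP at [0.175, -0.652, 0.231] pointing down, gripper open.
Joint ranges: [-2.63, 2.63], [-0.94, 2.18], [0.31, 2.57], [-1.31, 4.45], [0, 2.66], [-2.55, 2.55]. Speed limits (rad/s): [2.57, 2.57, 3.14, 3.14, 3.14, 3.14].

INTERFACE

Orientations are given as a rotation vector (axis times angle).
In Python, from workcell import read_state, read_camera, camera_info, finish_job gives the robot as it stands. The module is installed in compiled form; this text tells all that it offers.
- The arm moves only by the tool play_rows, never from a script. Its argument "motion" is a list of rows, each a list of 5 numbers: the shift along the tool's x, y, z in units of 1000 mm (1.0 is 1000 mm), then the turn about the tool's z in units of 2 pi rad (1.0 is 2 pi rad), then the finger opening in mm, from 0 to 85.4. A call has 1 to 5 rows; each row shifts and turns the commanded pose from where the row before left it, along the tool's axes as they then stand; what a row does not reach is not made up. A row lasts 1/8 s, in which the tool goes at most 62.5 mm and 10.7 degrees, less where a joint would pass 70% of its speed; a pose out of reach is approached as far as the arm can. A call with a number of a shift or a turn outside -1 to 1 is refused whole. A call with a gripper value outside its range is refused whole. The fingers move at their own pace and stop on an object; "squeeze" is the grip in N (left out, the last holds). Time passes only in rows, so rows that do not move let the fingers close. It gives the time, the measured TCP pose, the force and the opening at its end, in the units of the state.
- read_state(): the state, without advancing time (a new reading comes with each control period).
- read_camera(name): name is "scene" or "top"; returns the picture (480x640x3 uint8, red, green, blue); there is no depth.
- camera_info(name): a dict with "intrinsics" (3x3 intrinsics, pixels), "pose" (4x4, takes a point from camera to world coordinates). Camera axes: x right, y down, z forward; pixel columns grow to the right and rows downward; lengths in m; the calibration is good to about 2 mm. A picture is of the moment at which its call begins. camera_info takes no time and is no camera call.
- finish_job(): hands the job in, once; it reports no verdict.
The state is a dict: "time": time; "q": joint angles; "joint_vel": joint speeds; "joint_torque": joint torques, N m; "tool_pos": TCP position; "tcp_rot": TCP orientation; "wrist_force": force on the tool from outside, world axes, zero at the start; "torque": the same for the moment, N m; "width": opening from 0.0 (shut) to 1.0 (fully open).
Only numpy, scipy, OpenCV 4.12 (cv2) and the standard library are available. Lean on these libraries where they do the work, as an engineer would, in place of code of your own. Each camera call takes 0.05 s, during which the arm holds its last target. There are 200 camera calls.

TASK

Pack the steel parts case for the next job: swing its lid right back so that it rests open on its stay, and lay every box-section offcut on the bench flat in the bottom, lengthwise, one to a bay. Then fit the lift-out tray level over them, then stand every pipe coupling in the tray, and finally lower the lid until it is fully shut, without letting it slam. Leave the tape measure and the pan where they are.

Things in the scene. Friction and masses are not known exactly. Their poses are not given: they have to be found in the camera images.
- case: Grey sheet-steel parts case, fixed to the bench, outside 162 (x) x 286 (y) x 56 mm high without its lid; walls and floor 6 mm. Origin: centre of its underside; x points from the handle side (robot side) to the hinge side, y along its length, z up. Four corner posts inside (18 x 18 mm, top at z = 42 mm) carry the tray.
- case_in (a point): Centre of the case's inner floor (case z = 6 mm; axes as the case's). The floor measures 150 (x) x 274 (y) mm. Two low ribs along x, 8 mm wide and 8 mm high, at y = -47 and +47 mm, part it into three bays 86 mm wide, centred at y = -94, 0 and +94 mm, x = 0.
- lid (a joint): Hinge of the lid in rad: 0 shut, grows as the lid rises; its stop (stay) is at 1.85, leaning back past upright. The lid (0.6 kg, 162 x 286 x 34 mm high, hollow below with 30 mm clear above the rim) turns easily, slightly damped: let go above about 1.5 rad it leans back on the stop and stays open, below about 1.2 rad it falls shut.
- lid_hinge (a point): Middle of the lid's hinge line, which runs along the case's y at case x = +81 mm, z = 56 mm (top of the far wall).
- lid_handle (a point): Middle of the lid's bow handle: round bar 13 mm thick, 110 mm long along the case's y, 45 mm in front of the lid's front edge, with a finger gap behind it. Lid shut, it lies 207 mm from the hinge line towards the robot and 15 mm above it. Pinched from above it can turn between the fingers, which may stay pointing down while the lid swings.
- tray: Loose aluminium tray, 0.35 kg, 140 (x) x 264 (y) x 15 mm high, 4 mm thick. Origin: centre of its underside. A grip fin in its middle, 60 mm along x, 12 mm thick, rises to 35 mm above the underside. In the case its x lies along the case's x (either way), underside at case z = 42 mm, 5 mm play all round. Free fields either side of the fin: y = +-66 mm, 120 wide.
- tube1: Steel box-section offcut, a hollow rectangular tube 90 mm long (x) x 44 mm wide (y) x 30 mm high, 0.3 kg, lying flat. Origin: centre of its underside; z up. May be absent.
- tube2: Steel box-section offcut, a hollow rectangular tube 90 mm long (x) x 44 mm wide (y) x 30 mm high, 0.3 kg, lying flat. Origin: centre of its underside; z up. May be absent.
- tube3: Steel box-section offcut, a hollow rectangular tube 90 mm long (x) x 44 mm wide (y) x 30 mm high, 0.3 kg, lying flat. Origin: centre of its underside; z up. May be absent.
- coupling1: Dark steel pipe coupling, a plain ring 50 mm outside and 36 mm inside diameter, 30 mm high, 0.2 kg, standing on end. Origin: centre of its underside; z up. May be absent.
- coupling2: Dark steel pipe coupling, a plain ring 50 mm outside and 36 mm inside diameter, 30 mm high, 0.2 kg, standing on end. Origin: centre of its underside; z up. May be absent.
- coupling3: Dark steel pipe coupling, a plain ring 50 mm outside and 36 mm inside diameter, 30 mm high, 0.2 kg, standing on end. Origin: centre of its underside; z up. May be absent.
- tape_measure: Bystander: red tape measure, 70 x 32 x 62 mm high, at the far left. Origin: centre of its underside.
- pan: Bystander: shallow round steel pan, 130 mm diameter, 35 mm high, at the far right. Origin: centre of its underside.
Mind the look-alikes: they are no part of the job. What is shaped like the coupling2 but red or turquoise is not meant.

How it is judged:
On the way, in this order (a step that is already met when the one before it is completed fails the run):
1. the lid is swung back past upright, open on its stay (value of joint lid above 1.65 rad), for 0.5 s.
2. every box-section offcut lies flat and lengthwise in a bay of the case, one to a bay, let go (x of tube1 in the frame of case between -0.034 and 0.034 m and z of tube1 in the frame of case between 0 and 0.012 m and angle between each of tube1, tube2, tube3's own z axis and vertical below 0.15 rad and angle between the x axis of each of tube1, tube2, tube3 and the x axis of case, either way round below 0.5 rad and (y of tube1 in the frame of case between -0.117 and -0.071 m or y of tube1 in the frame of case between -0.023 and 0.023 m or y of tube1 in the frame of case between 0.071 and 0.117 m) and x of tube2 in the frame of case between -0.034 and 0.034 m and z of tube2 in the frame of case between 0 and 0.012 m and (y of tube2 in the frame of case between -0.117 and -0.071 m or y of tube2 in the frame of case between -0.023 and 0.023 m or y of tube2 in the frame of case between 0.071 and 0.117 m) and x of tube3 in the frame of case between -0.034 and 0.034 m and z of tube3 in the frame of case between 0 and 0.012 m and (y of tube3 in the frame of case between -0.117 and -0.071 m or y of tube3 in the frame of case between -0.023 and 0.023 m or y of tube3 in the frame of case between 0.071 and 0.117 m) and contact force between the fingers and tube1 below 0.3 N and contact force between the fingers and tube2 below 0.3 N and contact force between the fingers and tube3 below 0.3 N), for 0.2 s.
3. the tray sits level on the corner posts over the offcuts, let go (x of tray in the frame of case between -0.012 and 0.012 m and y of tray in the frame of case between -0.012 and 0.012 m and z of tray in the frame of case between 0.037 and 0.047 m and angle between tray's own z axis and vertical below 0.06 rad and angle between the x axis of tray and the x axis of case, either way round below 0.12 rad and contact force between the fingers and tray below 0.3 N), for 0.2 s.
4. every coupling stands in the tray in the case, let go (x of tray in the frame of case between -0.012 and 0.012 m and y of tray in the frame of case between -0.012 and 0.012 m and z of tray in the frame of case between 0.037 and 0.047 m and angle between tray's own z axis and vertical below 0.06 rad and angle between the x axis of tray and the x axis of case, either way round below 0.12 rad and x of coupling1 in the frame of tray between -0.046 and 0.046 m and y of coupling1 in the frame of tray between -0.108 and 0.108 m and z of coupling1 in the frame of tray between -0.002 and 0.01 m and angle between each of coupling1, coupling2, coupling3's own z axis and vertical below 0.15 rad and x of coupling2 in the frame of tray between -0.046 and 0.046 m and y of coupling2 in the frame of tray between -0.108 and 0.108 m and z of coupling2 in the frame of tray between -0.002 and 0.01 m and x of coupling3 in the frame of tray between -0.046 and 0.046 m and y of coupling3 in the frame of tray between -0.108 and 0.108 m and z of coupling3 in the frame of tray between -0.002 and 0.01 m and contact force between the fingers and coupling1 below 0.3 N and contact force between the fingers and coupling2 below 0.3 N and contact force between the fingers and coupling3 below 0.3 N), for 0.2 s.
At the end, for the whole second after the job is handed in: Lid shut within 0.04 rad; each offcut flat on the case floor, lengthwise within 0.5 rad, one to a bay (23 mm across, 34 mm along from its middle); tray level on its posts (5 mm high, 12 mm sideways, 0.12 rad); each coupling standing on the floor of the tray (value of joint lid below 0.04 rad and x of tube1 in the frame of case between -0.034 and 0.034 m and z of tube1 in the frame of case between 0 and 0.012 m and angle between each of tube1, tube2, tube3, coupling1, coupling2, coupling3's own z axis and vertical below 0.15 rad and angle between the x axis of each of tube1, tube2, tube3 and the x axis of case, either way round below 0.5 rad and (y of tube1 in the frame of case between -0.117 and -0.071 m or y of tube1 in the frame of case between -0.023 and 0.023 m or y of tube1 in the frame of case between 0.071 and 0.117 m) and x of tube2 in the frame of case between -0.034 and 0.034 m and z of tube2 in the frame of case between 0 and 0.012 m and (y of tube2 in the frame of case between -0.117 and -0.071 m or y of tube2 in the frame of case between -0.023 and 0.023 m or y of tube2 in the frame of case between 0.071 and 0.117 m) and x of tube3 in the frame of case between -0.034 and 0.034 m and z of tube3 in the frame of case between 0 and 0.012 m and (y of tube3 in the frame of case between -0.117 and -0.071 m or y of tube3 in the frame of case between -0.023 and 0.023 m or y of tube3 in the frame of case between 0.071 and 0.117 m) and x of tray in the frame of case between -0.012 and 0.012 m and y of tray in the frame of case between -0.012 and 0.012 m and z of tray in the frame of case between 0.037 and 0.047 m and angle between tray's own z axis and vertical below 0.06 rad and angle between the x axis of tray and the x axis of case, either way round below 0.12 rad and x of coupling1 in the frame of tray between -0.046 and 0.046 m and y of coupling1 in the frame of tray between -0.108 and 0.108 m and z of coupling1 in the frame of tray between -0.002 and 0.01 m and x of coupling2 in the frame of tray between -0.046 and 0.046 m and y of coupling2 in the frame of tray between -0.108 and 0.108 m and z of coupling2 in the frame of tray between -0.002 and 0.01 m and x of coupling3 in the frame of tray between -0.046 and 0.046 m and y of coupling3 in the frame of tray between -0.108 and 0.108 m and z of coupling3 in the frame of tray between -0.002 and 0.01 m); the robot touches nothing.
It fails at once if the lid slams: it falls faster than 3 rad/s (velocity of joint lid below -3 rad/s).
It fails at once if the tape measure is pushed more than 40 mm (distance of tape_measure from where it was at the start of the episode above 0.04 m).
It fails at once if the pan is pushed more than 40 mm (distance of pan from where it was at the start of the episode above 0.04 m).
Of tube1, tube2, tube3 only 2 to 3 are there at a start; the rules pass over those that are not, and their reading is None.
Of coupling1, coupling2, coupling3 only 2 to 3 are there at a start; the rules pass over those that are not, and their reading is None.
At some moment in a run one of tube1, tube2, tube3, coupling1, coupling2, coupling3, tray may be knocked a few centimetres aside while the robot is not near it.
It also fails if it takes over 210 s, if anything falls off the work surface, if the arm or the gripper's body presses on something with over 40 N, if the wrist force passes 120 N, or if a joint passes its speed limit or range.

## Working session

There is one attempt and no reset: what is moved stays moved. The work goes in short steps, Python scripts to look and compute and a tool call to move; the robot and the scene stay as the last step left them, time stands still between calls to the robot, and variables do not carry over. Pictures are saved under pics/ and viewed, about 12 in all and at most 16, crops included, and the job is handed in when it is done.

Besides the shell and the picture viewer there is one more tool, called after "Emit:" as name([rows], argument=value, ...), one row to a line, values as JSON. play_rows: Moves the arm, as the interface text tells. Shifts and turns lie within -1 to 1; 1 stands for 1000 mm of shift or 2 pi rad of turn. Its arguments: {"type":"object","properties":{"motion":{"type":"array","items":{"type":"array","items":{"type":"number"}}},"squeeze":{"type":"number"}},"required":["motion"]}

```bash
mkdir -p pics
cat > h.py <<'E'
import numpy as np, cv2
from workcell import *
def snap(n,f):
    im=read_camera(n); cv2.imwrite('pics/'+f,im[:,:,::-1]); return im
def ray(n,u,v):
    c=camera_info(n);K=np.array(c['intrinsics']);T=np.array(c['pose'])
    return T[:3,3],T[:3,:3]@np.linalg.inv(K)@[u,v,1]
def onz(n,u,v,z):
    o,d=ray(n,u,v);return (o+d*(z-o[2])/d[2])[:2]
def proj(n,p):
    c=camera_info(n);T=np.linalg.inv(np.array(c['pose']));q=T[:3,:3]@np.array(p)+T[:3,3];q=np.array(c['intrinsics'])@q
    return q[:2]/q[2]
def tri(n1,p1,n2,p2):
    (o,d),(q,e)=ray(n1,*p1),ray(n2,*p2)
    s,t=np.linalg.lstsq(np.c_[d,-e],q-o,rcond=None)[0]
    return (o+s*d+q+t*e)/2, np.linalg.norm(o+s*d-q-t*e)
E
python3 - <<'E'
from h import *
np.set_printoptions(precision=3,suppress=True)
for n in('scene','top'): snap(n,n+'0.png');c=camera_info(n);print(n,c['intrinsics'],c['pose'])
print(read_state())
E
```

```text
scene [[434.594   0.    314.352]
 [  0.    434.594 238.983]
 [  0.      0.      1.   ]] [[ 0.86   0.365 -0.357  0.879]
 [ 0.51  -0.603  0.613 -0.649]
 [ 0.009 -0.709 -0.705  0.751]
 [ 0.     0.     0.     1.   ]]
top [[450.479   0.    318.723]
 [  0.    450.479 235.965]
 [  0.      0.      1.   ]] [[ 0.018 -0.995  0.102  0.422]
 [-1.    -0.018  0.001 -0.065]
 [ 0.001 -0.102 -0.995  1.195]
 [ 0.     0.     0.     1.   ]]
{'time': 0.1, 'q': array([-1.346,  0.265,  1.605, -0.   ,  1.274, -0.037]), 'joint_vel': array([ 0.001, -0.001, -0.004,  0.   , -0.001, -0.   ]), 'joint_torque': array([  0.001, -51.671, -36.859,  -0.   ,   0.006,   0.   ]), 'tool_pos': array([ 0.175, -0.651,  0.23 ]), 'tcp_rot': array([-3.113, -0.41 ,  0.   ]), 'wrist_force': array([ 0.957, -0.059, -0.355]), 'torque': array([0.006, 0.015, 0.015]), 'width': 0.9950759279006727}
```

View pics/scene0.png

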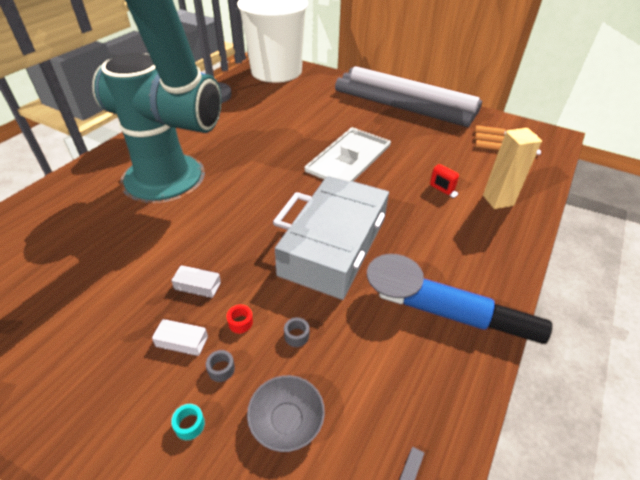

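View pics/top0.png

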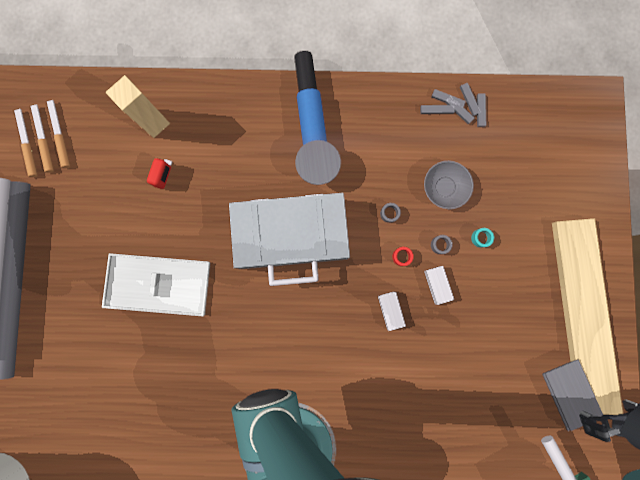

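Scene shows case (centre), tray, two white offcuts, two dark couplings near the pan, red and turquoise decoys. In the top picture: tubes (392,311) and (439,285), couplings (391,212) and (442,244), tray (156,285), handle bar about (270,283)–(316,280).

Run:
```python
from h import *
for n,box in(('top',(95,180,500,345)),('scene',(140,120,400,450))):
    im=cv2.imread(f'pics/{n}0.png'); x0,y0,x1,y1=box
    c=im[y0:y1,x0:x1]; s=2 if n=='top' else 1.8
    hsv=cv2.cvtColor(im,cv2.COLOR_BGR2HSV)
    for nm,m in(('white',cv2.inRange(hsv,(0,0,205),(180,40,255))),('dark',cv2.inRange(hsv,(0,0,40),(180,75,130)))):
        m2=np.zeros_like(m);m2[y0:y1,x0:x1]=m[y0:y1,x0:x1]
        for k in cv2.findContours(m2,cv2.RETR_EXTERNAL,cv2.CHAIN_APPROX_NONE)[0]:
            if cv2.contourArea(k)>80:
                r=cv2.minAreaRect(k);print(n,nm,cv2.contourArea(k),np.round(cv2.boxPoints(r)).astype(int).tolist(),np.round(r[0],1))
    cv2.imwrite(f'pics/{n}_c.png',cv2.resize(c,None,fx=s,fy=s,interpolation=cv2.INTER_CUBIC))
```

```text
top white 551.5 [[379, 296], [395, 291], [405, 326], [388, 331]] [391.5 310.9]
top white 545.0 [[426, 270], [442, 265], [453, 299], [438, 305]] [439.6 284.8]
top white 204.5 [[267, 265], [315, 261], [317, 280], [269, 285]] [291.9 272.7]
top white 5338.5 [[101, 307], [106, 253], [208, 262], [204, 316]] [154.8 284.4]
top dark 442.0 [[420, 202], [426, 177], [471, 188], [465, 213]] [445.6 195. ]
scene white 982.0 [[152, 339], [159, 315], [208, 329], [201, 353]] [180.1 333.8]
scene white 656.5 [[172, 280], [179, 260], [222, 275], [215, 295]] [196.8 277.3]
scene white 8433.0 [[264, 239], [332, 111], [409, 152], [341, 280]] [336.6 195.3]
scene dark 2171.0 [[250, 377], [322, 377], [322, 449], [250, 449]] [286. 413.]
scene dark 475.5 [[201, 368], [220, 348], [239, 367], [219, 386]] [219.5 367. ]
scene dark 403.0 [[284, 320], [308, 320], [308, 346], [284, 346]] [296. 333.]
scene dark 199.0 [[272, 274], [285, 240], [359, 267], [347, 301]] [315.6 270.4]
scene dark 143.0 [[272, 259], [275, 249], [292, 255], [288, 265]] [281.9 256.9]
scene dark 175.0 [[359, 249], [373, 224], [379, 227], [366, 253]] [369.3 238.4]
```

View pics/top_c.png

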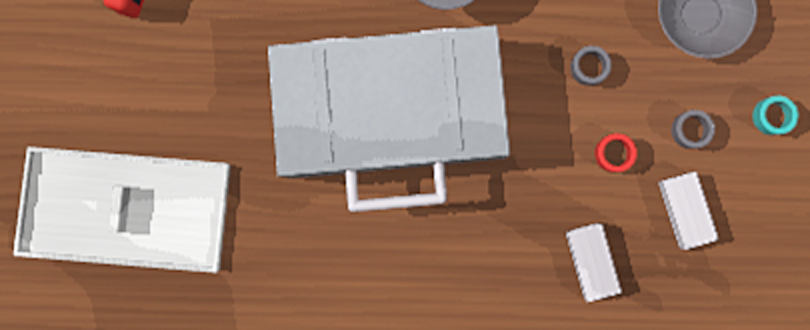

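View pics/scene_c.png

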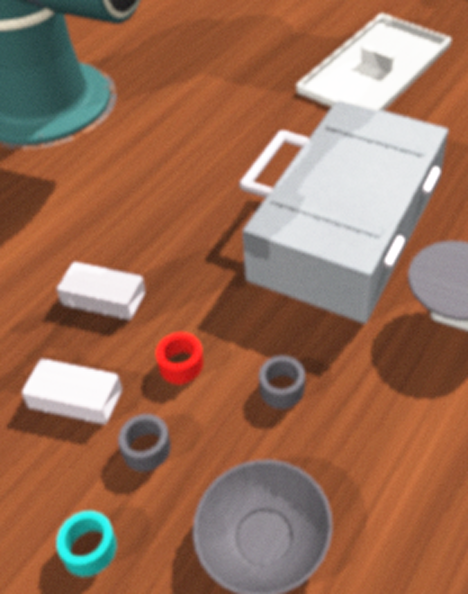

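Run:
```python
from h import *
np.set_printoptions(precision=4,suppress=True)
T=lambda u,v:(u/2+95,v/2+180)
S=lambda u,v:(u/1.8+140,v/1.8+120)
print('lid',*[onz('top',*T(*p),.09) for p in((268,45),(497,26),(508,152),(276,172))])
for nm,a,b in(('hR',(442,199),(245,186)),('hL',(350,207),(288,135)),('c1',(591,65),(282,372)),('c2',(694,129),(145,430)),
  ('lidNE',(497,26),(378,273)),('lidNW',(268,45),(447,132)),('tray corner',(228,163),(450,40)),('trayBR',(218,271),(370,112)),('trayBL',(15,255),(298,90)),('trayTL',(28,148),(382,14)),('t1 a',(569,232),(75,264)),('t1 b',(601,225),(145,277))):
    print(nm,*tri('top',T(*a),'scene',S(*b)))
for q in ([[379,296],[395,291],[405,326],[388,331]],[[426,270],[442,265],[453,299],[438,305]],[[101,307],[106,253],[208,262],[204,316]]):
    P=np.array([onz('top',*p,.03 if q[0][0]>200 else .015) for p in q]);print('q',P.mean(0),np.degrees(np.arctan2(*(P[0]-P[1])[::-1])),np.degrees(np.arctan2(*(P[3]-P[0])[::-1])),np.linalg.norm(P[0]-P[1]),np.linalg.norm(P[3]-P[0]))
print('fin',onz('top',*T(136,210),.035),onz('top',*T(153,211),.035))
```

```text
lid [0.6144 0.1609] [ 0.6436 -0.1233] [ 0.4868 -0.1388] [0.4571 0.145 ]
hR [ 0.43   -0.0573  0.0678] 0.004882958693646306
hL [0.4199 0.0584 0.0669] 0.00962172524720166
c1 [ 0.6076 -0.2491  0.0294] 0.003316722340778128
c2 [ 0.5261 -0.3818  0.0323] 0.004316769330573884
lidNE [ 0.6489 -0.1201  0.0897] 0.01204319913596
lidNW [0.6155 0.1623 0.0831] 0.00013505013825626912
tray corner [0.5193 0.2122 0.1657] 0.12156114029127214
trayBR [ 0.379   0.2736 -0.0489] 0.12121757743670987
trayBL [ 0.273   0.4965 -0.1443] 0.1830074001059448
trayTL [0.441  0.4111 0.1013] 0.09878943841650265
t1 a [ 0.366  -0.2442  0.068 ] 0.07203891213622338
t1 b [ 0.4092 -0.2485  0.0669] 0.025561761619980566
q [ 0.3518 -0.2537] 108.20382399346477 -165.13771624600056 0.043201368618984 0.09100237060850788
q [ 0.4208 -0.3771] 108.24583569851734 -161.21999670425535 0.04361716110781006 0.09386992879838348
q [0.408  0.3613] 178.51143859415356 -93.86798565979481 0.14024468180673721 0.2684051500553617
fin [0.407  0.3328] [0.4061 0.311 ]
```

```bash
cat >> h.py <<'E'
from scipy.spatial.transform import Rotation as Ro
def pose():
    s=read_state();R=Ro.from_rotvec(s['tcp_rot']).as_matrix()
    return list(s['tool_pos'])+[np.degrees(np.arctan2(R[1,0],R[0,0]))]
def plan(wps,start=None,step=.06,w0=85,say=True):
    """wps: (x,y,z,psi_deg,width[,step]); prints rounded rows in tool axes, 5 per call"""
    p=np.array(start or pose());rows=[]
    for wp in wps:
        st=wp[5] if len(wp)>5 else step
        t=np.array(wp[:4],float); d=t-p
        d[3]=(d[3]+90)%180-90 if len(wp)<=6 else d[3]
        n=max(1,int(np.ceil(max(np.linalg.norm(d[:3])/st,abs(d[3])/10)-1e-6)));e=t.copy();e[3]=p[3]+d[3];p0=p.copy()
        for i in range(1,n+1):
            g=p0+(e-p0)*i/n-p;c,s=np.cos(np.radians(p[3])),np.sin(np.radians(p[3]))
            r=[round(c*g[0]+s*g[1],3),round(s*g[0]-c*g[1],3),round(-g[2],3),round(-g[3]/360,3),wp[4]]
            p=p+[c*r[0]+s*r[1],s*r[0]-c*r[1],-r[2],-r[3]*360];rows.append(r)
    if say:
        for i in range(0,len(rows),5): print([[float(v) for v in r] for r in rows[i:i+5]])
        print('end',np.round(p,4))
    return list(p)
E
python3 - <<'E'
from h import *
plan([(.40,-.07,.2,95.5,45),(.4235,-.001,.15,95.5,45)])
E
```

```text
[[0.033, -0.046, 0.003, -0.02, 45.0], [0.039, -0.041, 0.002, -0.021, 45.0], [0.044, -0.036, 0.003, -0.02, 45.0], [0.048, -0.029, 0.003, -0.02, 45.0], [0.052, -0.024, 0.003, -0.021, 45.0]]
[[0.054, -0.017, 0.002, -0.02, 45.0], [0.056, -0.009, 0.003, -0.02, 45.0], [0.057, -0.003, 0.003, -0.021, 45.0], [0.056, 0.005, 0.003, -0.02, 45.0], [0.056, 0.012, 0.002, -0.02, 45.0]]
[[0.053, 0.018, 0.003, -0.021, 45.0], [0.033, 0.015, 0.025, 0.0, 45.0], [0.033, 0.016, 0.025, 0.0, 45.0]]
end [ 4.24000e-01 -1.40000e-03  1.50100e-01  9.56396e+01]
```

Emit:
play_rows([
  [0.033,-0.046,0.003,-0.02,45],
  [0.039,-0.041,0.002,-0.021,45],
  [0.044,-0.036,0.003,-0.02,45],
  [0.048,-0.029,0.003,-0.02,45],
  [0.052,-0.024,0.003,-0.021,45],
], squeeze=25)

```text
time: 0.72
tool_pos: [0.2774, -0.3858, 0.2167]
tcp_rot: [-2.824, -1.375, -0.0]
wrist_force: [1.6, -1.1, -0.2]
width: 0.526
```

Emit:
play_rows([
  [0.054,-0.017,0.002,-0.02,45],
  [0.056,-0.009,0.003,-0.02,45],
  [0.057,-0.003,0.003,-0.021,45],
  [0.056,0.005,0.003,-0.02,45],
  [0.056,0.012,0.002,-0.02,45],
])

```text
time: 1.35
tool_pos: [0.3801, -0.1214, 0.204]
tcp_rot: [2.254, 2.188, 0.0]
wrist_force: [1.9, 0.1, -0.5]
width: 0.527
```

Emit:
play_rows([
  [0.053,0.018,0.003,-0.021,45],
  [0.033,0.015,0.025,0,45],
  [0.033,0.016,0.025,0,45],
  [0,0,0,0,45],
])

```text
time: 1.85
tool_pos: [0.4223, -0.0001, 0.1488]
tcp_rot: [-2.102, -2.329, 0.005]
wrist_force: [0.4, -1.7, 0.3]
width: 0.527
```

Run:
```python
from h import *
print(np.round(pose(),4),read_state()['wrist_force'])
a=snap('top','top1.png');b=snap('scene','scene1.png')
A=cv2.resize(a[180:340,210:370],None,fx=2.5,fy=2.5);B=cv2.resize(b[100:260,200:360],None,fx=2.5,fy=2.5)
cv2.imwrite('pics/m1.png',np.hstack([A,B])[:,:,::-1])
plan([(.4235,-.001,.053,95.5,45,.05)])
```

```text
[ 4.22300e-01 -1.00000e-04  1.48800e-01  9.58626e+01] [ 0.38290557 -1.66652962  0.25164619]
[[0.001, -0.0, 0.049, 0.0, 45.0], [0.0, -0.0, 0.049, 0.001, 45.0]]
end [ 4.23600e-01 -1.00000e-03  5.29000e-02  9.53619e+01]
```

View pics/m1.png

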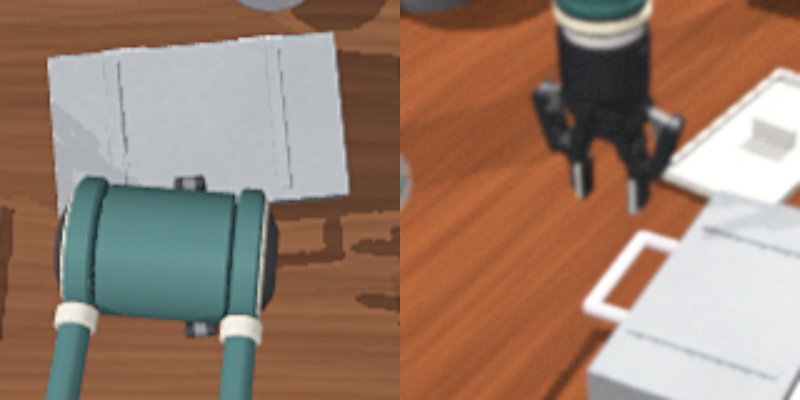

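Gripper (right half, fingers about (600,190)) stands over the handle bar as planned. Descend and grip.

Emit:
play_rows([
  [0.001,-0.001,0.049,0,36],
  [0,0,0.048,0,36],
  [0,0,0,0,36],
])

```text
time: 2.33
tool_pos: [0.4194, -0.002, 0.0518]
tcp_rot: [-2.107, -2.322, 0.008]
wrist_force: [-0.5, 0.1, -0.2]
width: 0.422
```

Emit:
play_rows([
  [0,0,0,0,5],
  [0,0,0,0,5],
  [0,0,0,0,5],
  [0,0,0,0,5],
  [0,0,0,0,5],
])

```text
time: 2.95
tool_pos: [0.4263, -0.0018, 0.0566]
tcp_rot: [2.105, 2.324, 0.006]
wrist_force: [5.0, -2.7, -0.9]
width: 0.138
```

```bash
cat >> h.py <<'E'
def arc(a0,a1,n,start=None,w=5,r=.2075,yaw=5.9):
    """lid arc from angle a0 to a1 (rad) starting at present TCP"""
    p=start or pose();u=np.array([np.cos(np.radians(yaw)),np.sin(np.radians(yaw))]);o=.0723;W=[]
    for a in np.linspace(a0,a1,n+1)[1:]:
        dh=-r*(np.cos(a+o)-np.cos(a0+o));dz=r*(np.sin(a+o)-np.sin(a0+o))
        W.append((p[0]+u[0]*dh,p[1]+u[1]*dh,p[2]+dz,yaw+90,w))
    return plan(W,p)
E
python3 - <<'E'
from h import *
s=read_state();print(np.round(pose(),4),s['wrist_force'],s['width']*85)
arc(0,1.83,16)
E
```

```text
[ 4.26300e-01 -1.80000e-03  5.66000e-02  9.56707e+01] [ 5.00687686 -2.69617157 -0.87668017] 11.75410789964102
[[0.0, 0.003, -0.024, -0.001, 5.0], [-0.0, 0.006, -0.023, 0.0, 5.0], [-0.0, 0.008, -0.022, 0.0, 5.0], [-0.0, 0.011, -0.021, 0.0, 5.0], [-0.0, 0.013, -0.02, 0.0, 5.0]]
[[-0.0, 0.015, -0.018, 0.0, 5.0], [-0.0, 0.018, -0.016, 0.0, 5.0], [-0.0, 0.019, -0.014, 0.0, 5.0], [-0.0, 0.02, -0.012, 0.0, 5.0], [-0.0, 0.022, -0.01, 0.0, 5.0]]
[[-0.0, 0.023, -0.007, 0.0, 5.0], [-0.0, 0.023, -0.004, 0.0, 5.0], [-0.0, 0.024, -0.001, 0.0, 5.0], [-0.001, 0.023, 0.001, 0.0, 5.0], [0.0, 0.024, 0.003, 0.0, 5.0]]
[[0.0, 0.022, 0.007, 0.0, 5.0]]
end [6.98800e-01 2.60000e-02 2.37600e-01 9.60307e+01]
```

Emit:
play_rows([
  [0,0,0,0,5],
  [0,0.003,-0.024,0,5],
  [0,0.006,-0.023,0,5],
  [0,0.008,-0.022,0,5],
])

```text
time: 3.45
tool_pos: [0.443, 0.0001, 0.1255]
tcp_rot: [2.105, 2.324, 0.007]
wrist_force: [13.4, -0.6, -9.2]
width: 0.135
```

Run:
```python
from h import *
s=read_state();print(np.round(pose(),4),s['wrist_force'],s['width']*85)
b=snap('scene','scene2.png');a=snap('top','top2.png')
A=cv2.resize(a[180:340,210:370],None,fx=2.5,fy=2.5);B=cv2.resize(b[100:260,200:360],None,fx=2.5,fy=2.5)
cv2.imwrite('pics/m2.png',np.hstack([A,B])[:,:,::-1])
```

```text
[4.43000e-01 1.00000e-04 1.25500e-01 9.56552e+01] [13.3504603  -0.64401631 -9.17821688] 11.49162719721406
```

View pics/m2.png

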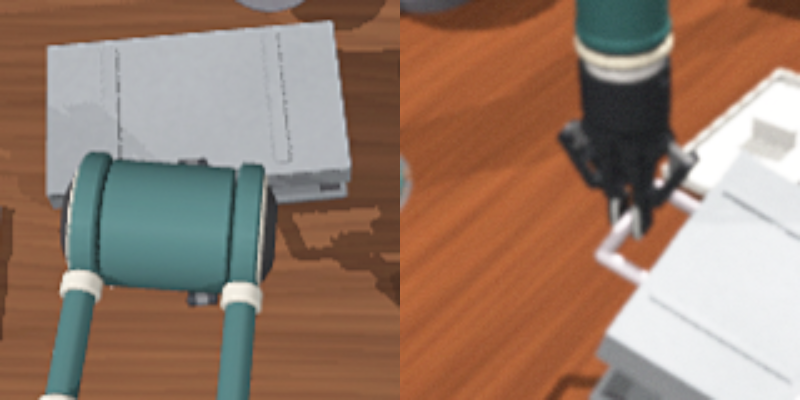

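Lid lifts cleanly in the fingers (handle at about (640,220) in the right half). Continue the arc.

Emit:
play_rows([
  [0,0.013,-0.021,0,5],
  [0,0.014,-0.02,0,5],
  [0,0.015,-0.018,0,5],
  [0,0.018,-0.016,0,5],
  [0,0.019,-0.014,0,5],
])

```text
time: 4.18
tool_pos: [0.513, 0.0078, 0.2133]
tcp_rot: [-2.103, -2.322, 0.015]
wrist_force: [-11.6, -0.6, 12.4]
width: 0.139
```

Emit:
play_rows([
  [0,0.02,-0.012,0,5],
  [0,0.022,-0.01,0,5],
  [0,0.023,-0.007,0,5],
  [0,0.023,-0.004,0,5],
])

```text
time: 4.68
tool_pos: [0.6055, 0.0179, 0.2466]
tcp_rot: [-2.108, -2.327, -0.0]
wrist_force: [-0.2, 1.9, 0.5]
width: 0.141
```

Emit:
play_rows([
  [0,0.024,-0.001,0,5],
  [-0.001,0.023,0.001,0,5],
  [0,0.023,0.003,0,5],
  [0,0.018,0.005,0,5],
  [0,0,0,0,5],
])

```text
time: 5.3
tool_pos: [0.6942, 0.0273, 0.2368]
tcp_rot: [-2.106, -2.327, -0.004]
wrist_force: [0.2, 6.0, 1.1]
width: 0.134
```

Run:
```python
from h import *
s=read_state();print(np.round(pose(),4),s['wrist_force'],s['width']*85)
b=snap('scene','scene3.png');a=snap('top','top3.png')
A=cv2.resize(a[120:320,210:410],None,fx=2,fy=2);B=cv2.resize(b[20:220,240:440],None,fx=2,fy=2)
cv2.imwrite('pics/m3.png',np.hstack([A,B])[:,:,::-1])
```

```text
[6.94200e-01 2.73000e-02 2.36800e-01 9.56984e+01] [0.17297171 6.04748801 1.14157374] 11.430615804848541
```

View pics/m3.png

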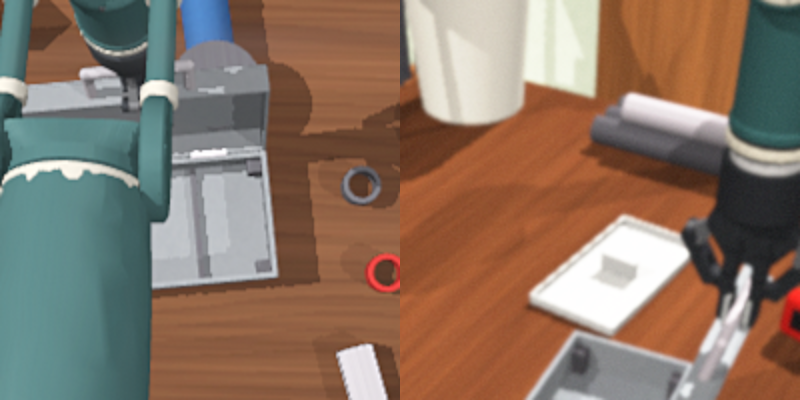

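Emit:
play_rows([
  [0,0,0,0,40],
  [0,0,0,0,40],
  [0,0,-0.05,0,40],
  [0,0,-0.05,0,40],
  [0,0,0,0,40],
])

```text
time: 6.02
tool_pos: [0.696, 0.024, 0.3443]
tcp_rot: [2.105, 2.322, 0.011]
wrist_force: [0.2, 0.0, -0.5]
width: 0.47
```

Run:
```python
from h import *
print(np.round(pose(),4),read_state()['wrist_force'])
plan([(.40,.12,.33,95,70),])
```

```text
[6.96000e-01 2.40000e-02 3.44300e-01 9.56084e+01] [ 0.22036227  0.04221138 -0.45439303]
[[0.021, -0.048, 0.002, 0.0, 70.0], [0.02, -0.047, 0.003, 0.001, 70.0], [0.021, -0.048, 0.002, -0.0, 70.0], [0.02, -0.047, 0.003, 0.0, 70.0], [0.021, -0.048, 0.002, 0.0, 70.0]]
[[0.02, -0.048, 0.002, 0.001, 70.0]]
end [ 0.3997  0.1197  0.3303 94.8884]
```

Emit:
play_rows([
  [0.021,-0.048,0.002,0,70],
  [0.02,-0.047,0.003,0,70],
  [0.021,-0.048,0.002,0,70],
  [0.02,-0.047,0.003,0,70],
  [0.021,-0.048,0.002,0,70],
])

```text
time: 6.65
tool_pos: [0.4445, 0.1035, 0.324]
tcp_rot: [-2.11, -2.326, 0.003]
wrist_force: [0.2, 1.5, 0.2]
width: 0.82
```

Emit:
play_rows([
  [0.02,-0.048,0.002,0,70],
  [0,0,0,0,70],
])

```text
time: 6.9
tool_pos: [0.3939, 0.119, 0.3223]
tcp_rot: [-2.107, -2.329, 0.002]
wrist_force: [1.2, -0.6, 0.4]
width: 0.817
```

```bash
cat >> h.py <<'E'
def blobs(n,im,lo,hi,box,amin=80):
    hsv=cv2.cvtColor(im,cv2.COLOR_RGB2HSV);m=cv2.inRange(hsv,lo,hi);m2=np.zeros_like(m);x0,y0,x1,y1=box
    m2[y0:y1,x0:x1]=m[y0:y1,x0:x1]
    return [k for k in cv2.findContours(m2,cv2.RETR_EXTERNAL,cv2.CHAIN_APPROX_NONE)[0] if cv2.contourArea(k)>amin]
def rects(n,im,lo,hi,box,z,amin=80):
    for k in blobs(n,im,lo,hi,box,amin):
        P=np.array([onz(n,*p[0],z) for p in k],np.float32)*1000
        r=cv2.minAreaRect(P);b=cv2.boxPoints(r);e=b[1]-b[0];f=b[2]-b[1]
        l=e if np.hypot(*e)>np.hypot(*f) else f
        print(n,cv2.boundingRect(k),'ctr',np.round(r[0],1),'size',np.round(r[1],1),'long axis',np.round(np.degrees(np.arctan2(l[1],l[0]))%180,1))
W=((0,0,205),(180,40,255))
E
python3 - <<'E'
from h import *
a=snap('top','top4.png');b=snap('scene','scene4.png')
rects('top',a,*W,(350,240,480,350),.03)
rects('scene',b,*W,(140,240,240,380),.03)
A=cv2.resize(a[100:360,210:470],None,fx=2.3,fy=2.3);cv2.imwrite('pics/m4.png',A[:,:,::-1])
E
```

```text
top (379, 295, 16, 26) ctr [ 362.3 -243.2] size [64.8 29.7] long axis 16.4
top (427, 266, 26, 34) ctr [ 421.5 -376.4] size [89.4 42.8] long axis 18.1
scene (153, 321, 53, 32) ctr [ 429.5 -376.6] size [99.7 51.2] long axis 14.1
scene (188, 268, 31, 16) ctr [ 362.4 -245.5] size [71.5 34.2] long axis 15.4
```

View pics/m4.png

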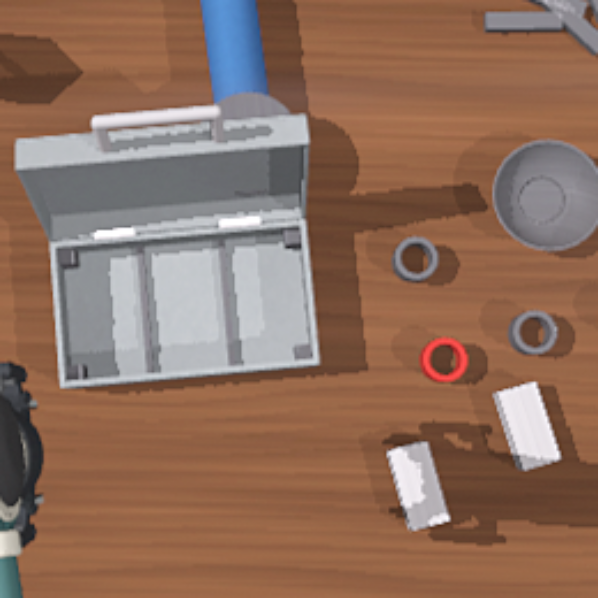

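Lid stands open on its stay; case rim corners in the crop at (62,386), (318,362), (304,222), (52,240); tubes unchanged.

Run:
```python
from h import *
T=lambda u,v:(u/2.3+210,v/2.3+100)
for p in((62,386),(318,362),(304,222),(52,240)): print(np.round(onz('top',*T(*p),.056),4))
print('ribs z14',[np.round(onz('top',*T(*p),.014),4) for p in((140,248),(152,370),(225,240),(238,362))])
a=cv2.imread('pics/top4.png')[:,:,::-1]
rects('top',a,(0,0,120),(180,45,255),(350,240,480,350),.03)
rects('top',a,(0,0,40),(180,90,135),(370,190,480,275),.03,30)
b=cv2.imread('pics/scene4.png')[:,:,::-1]
rects('scene',b,(0,0,40),(180,90,135),(190,310,320,395),.015,30)
u=plan([(.40,-.15,.24,17,80,.06,1),(.352,-.254,.12,17,75,.06,1)])
```

```text
[0.4537 0.1413]
[ 0.4853 -0.1392]
[ 0.6412 -0.1218]
[0.6157 0.1584]
ribs z14 [array([0.6153, 0.0648]), array([0.475 , 0.0471]), array([ 0.6265, -0.033 ]), array([ 0.4859, -0.0508])]
top (378, 292, 28, 39) ctr [ 352.2 -252.7] size [93.  48.5] long axis 16.4
top (424, 266, 30, 39) ctr [ 420.  -374.7] size [92.7 51.8] long axis 18.1
top (435, 237, 15, 15) ctr [ 526.7 -384.6] size [36.3 35.5] long axis 45.2
top (426, 190, 47, 20) ctr [ 643.6 -404.1] size [ 50.5 121.1] long axis 91.1
scene (256, 377, 63, 18) ctr [ 655.6 -353.7] size [109.7  32.3] long axis 30.9
scene (206, 360, 29, 22) ctr [ 537.8 -394.5] size [50.7 35. ] long axis 49.9
scene (209, 352, 21, 20) ctr [ 520.1 -379.5] size [37.  39.9] long axis 128.6
scene (284, 320, 26, 27) ctr [ 610.7 -252.2] size [49.5 59.8] long axis 121.0
[[-0.033, -0.003, 0.01, 0.027, 80.0], [-0.034, 0.003, 0.011, 0.028, 80.0], [-0.032, 0.008, 0.01, 0.027, 80.0], [-0.031, 0.014, 0.01, 0.027, 80.0], [-0.028, 0.019, 0.011, 0.028, 80.0]]
[[-0.023, 0.024, 0.01, 0.027, 80.0], [-0.02, 0.027, 0.011, 0.027, 80.0], [-0.015, 0.03, 0.01, 0.028, 80.0], [-0.025, 0.029, 0.04, -0.0, 75.0], [-0.026, 0.028, 0.04, -0.0, 75.0]]
[[-0.025, 0.029, 0.04, -0.0, 75.0]]
end [ 0.3522 -0.2542  0.12   16.8277]
```

Emit:
play_rows([
  [-0.033,-0.003,0.01,0.027,75],
  [-0.034,0.003,0.011,0.028,75],
  [-0.032,0.008,0.01,0.027,75],
  [-0.031,0.014,0.01,0.027,75],
  [-0.028,0.019,0.011,0.028,75],
])

```text
time: 7.62
tool_pos: [0.3994, -0.0514, 0.2707]
tcp_rot: [2.893, 1.225, -0.001]
wrist_force: [-0.2, 0.1, -0.2]
width: 0.877
```

Emit:
play_rows([
  [-0.023,0.024,0.01,0.027,75],
  [-0.02,0.027,0.011,0.027,75],
  [-0.015,0.03,0.01,0.028,75],
  [-0.025,0.029,0.04,0,75],
  [-0.026,0.028,0.04,0,75],
])

```text
time: 8.25
tool_pos: [0.3682, -0.2217, 0.1594]
tcp_rot: [3.107, 0.457, 0.001]
wrist_force: [-0.0, -1.0, 0.0]
width: 0.876
```

Emit:
play_rows([
  [-0.025,0.029,0.04,0,75],
  [0,0,0,0,75],
  [0,0,0,0,75],
])

```text
time: 8.62
tool_pos: [0.3526, -0.2548, 0.1202]
tcp_rot: [-3.108, -0.456, 0.0]
wrist_force: [0.1, 0.1, 0.2]
width: 0.881
```

Run:
```python
from h import *
print(np.round(pose(),4),read_state()['wrist_force'],read_state()['q'])
b=snap('scene','scene5.png')
cv2.imwrite('pics/m5.png',cv2.resize(b[180:360,130:310],None,fx=2.5,fy=2.5)[:,:,::-1])
plan([(.352,-.254,.003,16.5,75,.06,1)])
```

```text
[ 0.3526 -0.2548  0.1202 16.6988] [0.11503364 0.13030974 0.16049971] [-6.83109803e-01 -9.72474893e-02  2.21039567e+00  2.34357688e-04
  1.02899078e+00  5.96116715e-01]
[[-0.001, -0.001, 0.059, 0.0, 75.0], [-0.0, -0.0, 0.059, 0.001, 75.0]]
end [ 3.52100e-01 -2.54000e-01  3.00000e-03  1.64039e+01]
```

View pics/m5.png

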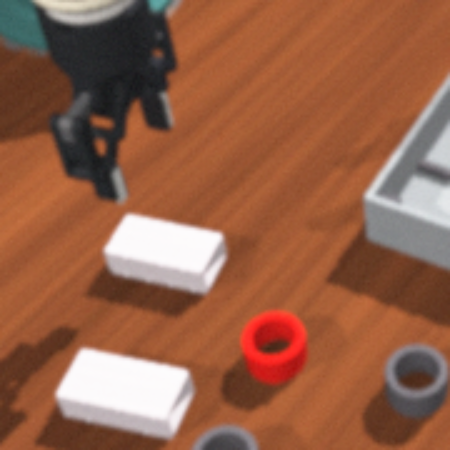

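Emit:
play_rows([
  [0,-0.001,0.059,0,75],
  [0,0,0.04,0,75],
  [0,0,0.018,0,75],
  [0,0,0,0,75],
], squeeze=40)

```text
time: 9.18
tool_pos: [0.3524, -0.2522, 0.0031]
tcp_rot: [-3.107, -0.461, 0.001]
wrist_force: [-0.4, -0.0, -0.8]
width: 0.878
```

Emit:
play_rows([
  [0,0,0,0,38],
  [0,0,0,0,38],
  [0,0,0,0,38],
  [0,0,0,0,38],
  [0,0,0,0,38],
])

```text
time: 9.8
tool_pos: [0.3539, -0.2541, 0.0052]
tcp_rot: [3.105, 0.459, 0.005]
wrist_force: [0.7, 1.1, 6.2]
width: 0.506
```

Run:
```python
from h import *
s=read_state();print(np.round(pose(),4),s['wrist_force'],s['width']*85.4)
plan([(.352,-.254,.15,16.5,38,.05,1),(.55,.009,.15,6.1,38,.06,1),(.55,.009,.07,6.1,38,.06,1)])
```

```text
[ 3.5390e-01 -2.5410e-01  5.2000e-03  1.6801e+01] [0.71425382 1.05680523 6.1591392 ] 43.24581275341247
[[-0.001, -0.0, -0.048, 0.0, 38.0], [-0.0, -0.0, -0.049, 0.001, 38.0], [-0.001, -0.001, -0.048, -0.0, 38.0], [0.044, -0.033, 0.0, 0.005, 38.0], [0.043, -0.034, 0.0, 0.005, 38.0]]
[[0.042, -0.035, 0.0, 0.004, 38.0], [0.041, -0.036, 0.0, 0.005, 38.0], [0.04, -0.038, 0.0, 0.005, 38.0], [0.039, -0.039, 0.0, 0.005, 38.0], [-0.0, 0.0, 0.04, -0.0, 38.0]]
[[-0.0, 0.0, 0.04, -0.0, 38.0]]
end [0.5502 0.0091 0.0702 6.001 ]
```

Emit:
play_rows([
  [0,0,-0.048,0,38],
  [0,0,-0.049,0,38],
  [0,0,-0.048,0,38],
  [0.044,-0.033,0,0.005,38],
  [0.043,-0.034,0,0.005,38],
])

```text
time: 10.42
tool_pos: [0.4178, -0.1643, 0.1493]
tcp_rot: [3.12, 0.355, 0.003]
wrist_force: [0.9, -0.2, -4.8]
width: 0.508
```

Emit:
play_rows([
  [0.042,-0.035,0,0.004,38],
  [0.041,-0.036,0,0.005,38],
  [0.04,-0.038,0,0.005,38],
  [0.039,-0.039,0,0.005,38],
  [0,0,0,0,38],
])

```text
time: 11.05
tool_pos: [0.5503, 0.0141, 0.148]
tcp_rot: [-3.135, -0.18, -0.001]
wrist_force: [0.2, -0.6, -4.8]
width: 0.504
```

Run:
```python
from h import *
s=read_state();print(np.round(pose(),4),s['wrist_force'],s['width']*85.4)
b=snap('scene','scene6.png')
cv2.imwrite('pics/m6.png',cv2.resize(b[130:310,230:410],None,fx=2.5,fy=2.5)[:,:,::-1])
plan([(.55,.009,.07,6.1,38,.05,1),(.55,.009,.013,6.1,38,.03,1)])
```

```text
[0.5503 0.0141 0.148  6.5891] [ 0.17524712 -0.57256833 -4.77774811] 43.05654469208455
[[0.0, 0.002, 0.039, 0.001, 38.0], [0.001, 0.002, 0.039, 0.0, 38.0], [-0.0, -0.0, 0.028, 0.0, 38.0], [-0.0, -0.0, 0.029, 0.0, 38.0]]
end [0.5502 0.0087 0.0126 6.1901]
```

View pics/m6.png

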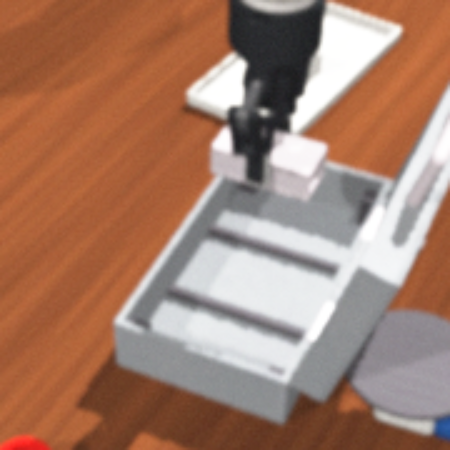

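Tube hangs level in the fingers above the case. Lower and release, then retreat.

Emit:
play_rows([
  [0,0.003,0.039,0.001,38],
  [0,0.002,0.039,0,38],
  [0,0,0.028,0,38],
  [0,0,0.028,0,38],
  [0,0,0,0,38],
])

```text
time: 11.72
tool_pos: [0.5471, 0.005, 0.0128]
tcp_rot: [-3.137, -0.163, 0.007]
wrist_force: [-0.3, 0.4, -3.2]
width: 0.508
```

Emit:
play_rows([
  [0,0,0,0,54],
  [0,0,0,0,54],
  [0,0,-0.03,0,54],
  [0,0,-0.05,0,54],
  [0,0,-0.05,0,70],
])

```text
time: 12.35
tool_pos: [0.5496, 0.0061, 0.1468]
tcp_rot: [3.137, 0.165, 0.002]
wrist_force: [1.4, 0.9, -0.2]
width: 0.812
```

Run:
```python
from h import *
s=read_state();print(np.round(pose(),4),s['wrist_force'],s['width']*85.4)
plan([(.42,-.05,.15,6,75,.06,1)])
```

```text
[0.5496 0.0061 0.1468 6.0094] [ 1.39983184  0.8544733  -0.24315535] 69.32025097027093
[[-0.045, 0.014, -0.001, 0.0, 75.0], [-0.045, 0.014, -0.001, 0.0, 75.0], [-0.045, 0.014, -0.001, 0.0, 75.0]]
end [ 0.4197 -0.0498  0.1498  6.0094]
```

Emit:
play_rows([
  [-0.045,0.014,0,0,75],
  [-0.045,0.014,0,0,75],
  [-0.045,0.014,0,0,75],
  [0,0.06,0,0,75],
  [0,0.06,0,0,75],
])

```text
time: 12.98
tool_pos: [0.4322, -0.1703, 0.1462]
tcp_rot: [3.135, 0.167, 0.006]
wrist_force: [0.3, -0.6, -0.2]
width: 0.88
```

Emit:
play_rows([
  [0,0,0,0,75],
])

```text
time: 13.1
tool_pos: [0.4331, -0.173, 0.1464]
tcp_rot: [3.135, 0.156, 0.005]
wrist_force: [0.1, 0.5, -0.8]
width: 0.875
```

Run:
```python
from h import *
print(np.round(pose(),4))
a=snap('top','top7.png');b=snap('scene','scene7.png')
rects('top',a,*W,(340,220,500,350),.03)
rects('scene',b,*W,(140,240,240,380),.03)
rects('top',a,(0,0,200),(180,40,255),(240,195,345,265),.036)
cv2.imwrite('pics/m7.png',cv2.resize(a[180:360,220:470],None,fx=2.5,fy=2.5)[:,:,::-1])
plan([(.421,-.377,.12,18,75,.06,1),(.421,-.377,.003,18,75,.06,1)])
```

```text
[ 0.4331 -0.173   0.1464  5.701 ]
top (400, 311, 16, 13) ctr [ 339.1 -296.5] size [40.7 25.1] long axis 75.2
top (340, 282, 17, 13) ctr [ 410.3 -142.2] size [38.9 26. ] long axis 75.2
top (434, 266, 13, 16) ctr [ 447.1 -374.5] size [38.6 30.4] long axis 18.1
scene (176, 326, 30, 27) ctr [ 453.7 -369.5] size [53.2 49.5] long axis 9.3
scene (155, 320, 18, 15) ctr [ 388.3 -383.1] size [24.2 35.3] long axis 107.8
top (313, 226, 12, 21) ctr [541.3 -62.1] size [51.3 26.8] long axis 10.6
top (283, 209, 19, 42) ctr [556.1   6.1] size [107.   46.8] long axis 1.3
[[-0.008, 0.051, 0.006, -0.008, 75.0], [-0.011, 0.051, 0.007, -0.009, 75.0], [-0.013, 0.05, 0.006, -0.008, 75.0], [-0.016, 0.05, 0.006, -0.009, 75.0], [-0.0, -0.0, 0.059, 0.0, 75.0]]
[[-0.0, -0.0, 0.058, 0.0, 75.0]]
end [ 4.21400e-01 -3.77200e-01  3.20000e-03  1.81218e+01]
```

View pics/m7.png

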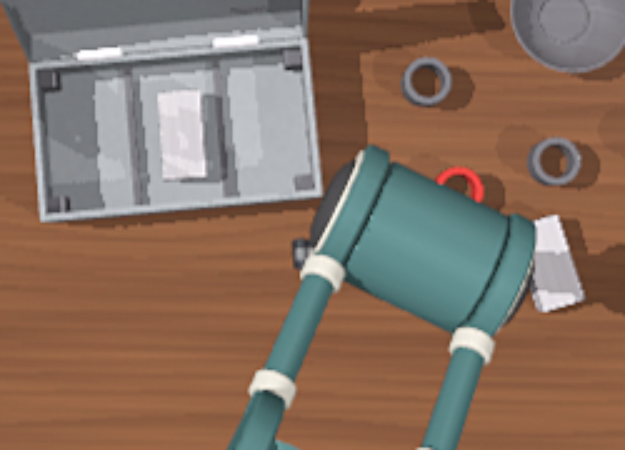

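First offcut lies flat and lengthwise in the middle bay (crop (183,137)); second offcut still at (555,265) in the crop.

Emit:
play_rows([
  [-0.008,0.051,0.006,-0.008,75],
  [-0.011,0.051,0.007,-0.009,75],
  [-0.013,0.05,0.006,-0.008,75],
  [-0.016,0.05,0.006,-0.009,75],
  [0,0,0,0,75],
])

```text
time: 13.82
tool_pos: [0.4222, -0.3782, 0.1193]
tcp_rot: [3.102, 0.496, 0.0]
wrist_force: [-0.8, 1.4, 0.4]
width: 0.88
```

Emit:
play_rows([
  [0,0,0.059,0,75],
  [0,0,0.04,0,75],
  [0,0,0.017,0,75],
  [0,0,0,0,75],
])

```text
time: 14.32
tool_pos: [0.4217, -0.3749, 0.0027]
tcp_rot: [-3.099, -0.5, 0.002]
wrist_force: [-0.2, 0.2, -0.5]
width: 0.88
```

Emit:
play_rows([
  [0,0,0,0,38],
  [0,0,0,0,38],
  [0,0,0,0,38],
  [0,0,0,0,38],
  [0,0,0,0,38],
])

```text
time: 14.95
tool_pos: [0.4234, -0.3781, 0.0056]
tcp_rot: [3.099, 0.497, 0.004]
wrist_force: [-0.2, 0.9, 7.0]
width: 0.507
```

Run:
```python
from h import *
s=read_state();print(np.round(pose(),4),s['wrist_force'],s['width']*85.4)
p=pose()
plan([(p[0],p[1],.15,p[3],38,.05,1),(.5595,-.0835,.15,6.1,38,.06,1)])
```

```text
[ 4.23400e-01 -3.78100e-01  5.60000e-03  1.82262e+01] [-0.18783538  0.86835003  7.03839262] 43.31010281345477
[[0.0, 0.0, -0.048, -0.0, 38.0], [0.0, 0.0, -0.048, -0.0, 38.0], [0.0, 0.0, -0.048, -0.0, 38.0], [0.037, -0.04, -0.0, 0.006, 38.0], [0.035, -0.04, -0.0, 0.005, 38.0]]
[[0.034, -0.042, -0.0, 0.006, 38.0], [0.033, -0.044, -0.0, 0.005, 38.0], [0.031, -0.044, -0.0, 0.006, 38.0], [0.029, -0.045, -0.0, 0.006, 38.0]]
end [ 0.5592 -0.0839  0.1496  5.9862]
```

Emit:
play_rows([
  [0,0,-0.048,0,38],
  [0,0,-0.048,0,38],
  [0,0,-0.048,0,38],
  [0.037,-0.04,0,0.006,38],
  [0.035,-0.04,0,0.005,38],
])

```text
time: 15.58
tool_pos: [0.4674, -0.2789, 0.1487]
tcp_rot: [3.116, 0.385, 0.003]
wrist_force: [-0.6, 0.4, -2.2]
width: 0.506
```

Emit:
play_rows([
  [0.034,-0.042,0,0.006,38],
  [0.033,-0.044,0,0.005,38],
  [0.031,-0.044,0,0.006,38],
  [0.029,-0.045,0,0.006,38],
  [0,0,0,0,38],
])

```text
time: 16.2
tool_pos: [0.5584, -0.0793, 0.1474]
tcp_rot: [-3.136, -0.171, -0.001]
wrist_force: [-0.6, -0.7, -2.2]
width: 0.505
```

Emit:
play_rows([
  [0,0,0,0,38],
])

```text
time: 16.32
tool_pos: [0.5569, -0.0826, 0.147]
tcp_rot: [3.137, 0.166, -0.002]
wrist_force: [-0.5, 0.5, -2.0]
width: 0.507
```

Run:
```python
from h import *
P=[]
for i in range(4):
    P.append(pose());snap('top','tmp.png')
print(np.round(P,4))
plan([(.5595,-.0835,.07,6.1,38,.05,1),(.5595,-.0835,.013,6.1,38,.03,1)],list(np.mean(P,0)))
```

```text
[[ 0.5569 -0.0826  0.147   6.0662]
 [ 0.5568 -0.0832  0.147   5.9919]
 [ 0.5568 -0.0836  0.1471  5.9397]
 [ 0.5568 -0.0838  0.1471  5.9106]]
[[0.001, 0.0, 0.039, -0.0, 38.0], [0.002, 0.0, 0.038, -0.0, 38.0], [-0.0, 0.0, 0.029, -0.0, 38.0], [-0.0, 0.0, 0.028, -0.0, 38.0]]
end [ 0.5598 -0.083   0.0131  5.9771]
```

Emit:
play_rows([
  [0.001,0,0.039,0,38],
  [0.002,0,0.038,0,38],
  [0,0,0.029,0,38],
  [0,0,0.028,0,38],
  [0,0,0,0,38],
])

```text
time: 17.15
tool_pos: [0.5606, -0.0833, 0.0132]
tcp_rot: [-3.137, -0.161, -0.0]
wrist_force: [0.3, 0.1, -2.4]
width: 0.503
```

Emit:
play_rows([
  [0,0,0,0,52],
  [0,0,0,0,52],
  [0,0,-0.03,0,52],
  [0,0,-0.05,0,54],
  [0,0,-0.06,0,54],
])

```text
time: 17.77
tool_pos: [0.5594, -0.0825, 0.1538]
tcp_rot: [-3.137, -0.164, 0.003]
wrist_force: [1.0, -0.5, -0.8]
width: 0.625
```

Run:
```python
from h import *
s=read_state();print(np.round(pose(),4),s['wrist_force'],s['width']*85.4)
plan([(.42,.1,.2,6,50,.06,1),(.408,.26,.2,-2.7,50,.06,1)])
```

```text
[ 0.5594 -0.0825  0.1538  5.9823] [ 0.95108891 -0.5282157  -0.84720025] 53.35382518607806
[[-0.03, -0.049, -0.012, -0.0, 50.0], [-0.03, -0.049, -0.011, -0.0, 50.0], [-0.03, -0.049, -0.012, -0.0, 50.0], [-0.03, -0.049, -0.011, -0.0, 50.0], [0.002, -0.053, -0.0, 0.008, 50.0]]
[[-0.001, -0.054, -0.0, 0.008, 50.0], [-0.004, -0.053, -0.0, 0.008, 50.0]]
end [ 0.408   0.2597  0.1998 -2.6577]
```

Emit:
play_rows([
  [-0.03,-0.049,-0.012,0,50],
  [-0.03,-0.049,-0.011,0,50],
  [-0.03,-0.049,-0.012,0,50],
  [-0.03,-0.049,-0.011,0,50],
  [0,0,0,0,50],
])

```text
time: 18.4
tool_pos: [0.4194, 0.1023, 0.2006]
tcp_rot: [-3.136, -0.172, -0.004]
wrist_force: [0.6, 0.6, 0.4]
width: 0.587
```

Run:
```python
from h import *
a=snap('top','top8.png');b=snap('scene','scene8.png')
print(np.round(pose(),4))
rects('top',a,(0,0,150),(180,40,255),(85,235,225,330),.0,400)
rects('top',a,*W,(240,195,345,265),.036)
cv2.imwrite('pics/m8.png',np.hstack([cv2.resize(a[240:330,90:220],None,fx=3,fy=3),cv2.resize(a[180:270,220:350],None,fx=3,fy=3)])[:,:,::-1])
```

```text
[0.421  0.1002 0.1999 6.0978]
top (102, 253, 63, 60) ctr [412.3 424.8] size [149.7 144.3] long axis 86.3
top (317, 212, 20, 36) ctr [558.1 -82.9] size [90.9 43.1] long axis 6.0
top (283, 209, 19, 43) ctr [554.9   6.1] size [109.4  46.8] long axis 1.3
```

View pics/m8.png

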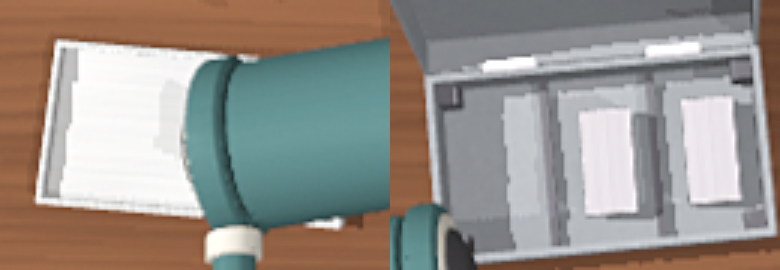

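Both offcuts are flat, one to a bay (crop (608,160) and (710,150)); tray edge at left unchanged. Go to the tray.

Run:
```python
from h import *
print('fin top proj',proj('top',(.408,.3613,.035)),'expected dark side px x',(118/2+95,155/2+95,210/2+180), proj('scene',(.408,.3613,.035)))
e=plan([(.408,.361,.15,-3.4,50,.06,1)])
```

```text
fin top proj [151.88603422 284.38724681] expected dark side px x (154.0, 172.5, 285.0) [349.1783203  147.10177612]
[[0.003, -0.052, 0.01, 0.005, 50.0], [0.001, -0.052, 0.01, 0.006, 50.0], [-0.0, -0.053, 0.01, 0.005, 50.0], [-0.003, -0.052, 0.01, 0.005, 50.0], [-0.004, -0.052, 0.01, 0.005, 50.0]]
end [ 0.4076  0.3612  0.1499 -3.2622]
```

Emit:
play_rows([
  [0.003,-0.052,0.01,0.005,50],
  [0.001,-0.052,0.01,0.006,50],
  [0,-0.053,0.01,0.005,50],
  [-0.003,-0.052,0.01,0.005,50],
  [-0.004,-0.052,0.01,0.005,50],
])

```text
time: 19.12
tool_pos: [0.4092, 0.3617, 0.1484]
tcp_rot: [3.139, -0.097, 0.001]
wrist_force: [1.1, -1.1, 0.7]
width: 0.584
```

Emit:
play_rows([
  [0,0,0,0,50],
  [0,0,0,0,50],
  [0,0,0,0,50],
])

```text
time: 19.5
tool_pos: [0.4085, 0.3596, 0.1493]
tcp_rot: [3.14, -0.095, 0.0]
wrist_force: [0.0, -0.3, 0.4]
width: 0.588
```

Run:
```python
from h import *
b=snap('scene','scene9.png')
print(np.round(pose(),4),read_state()['q'])
cv2.imwrite('pics/m9.png',cv2.resize(b[80:220,270:420],None,fx=3,fy=3)[:,:,::-1])
e=plan([(.408,.361,.010,-3.4,50,.05,1)])
```

```text
[ 0.4084  0.3597  0.1495 -3.4815] [ 6.76472685e-01  8.43975962e-02  1.97055805e+00 -3.02712325e-04
  1.08646060e+00  2.30817398e+00]
[[-0.0, -0.0, 0.046, -0.0, 50.0], [-0.0, -0.001, 0.047, -0.0, 50.0], [-0.001, -0.0, 0.046, -0.0, 50.0]]
end [ 0.4075  0.3608  0.0105 -3.4815]
```

View pics/m9.png

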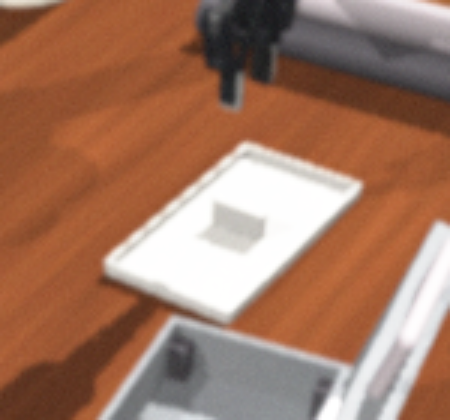

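Tray sits undisturbed with the fin (crop (238,225)) under the gripper; corners (245,144),(361,186),(227,320),(105,262).

Run:
```python
from h import *
P=np.array([onz('scene',u/3+270,v/3+80,.015) for u,v in((245,144),(361,186),(227,320),(105,262))]);print(P,P.mean(0))
```

```text
[[0.35024016 0.49292962]
 [0.49089299 0.48174641]
 [0.47671419 0.2108442 ]
 [0.334615   0.22960577]] [0.41311559 0.3537815 ]
```

Emit:
play_rows([
  [0,0,0.046,0,50],
  [0,-0.001,0.047,0,50],
  [0,0,0.03,0,50],
  [0,0,0.016,0,50],
  [0,0,0,0,50],
])

```text
time: 20.18
tool_pos: [0.4075, 0.3612, 0.0098]
tcp_rot: [3.139, -0.093, -0.002]
wrist_force: [-0.1, -0.5, 1.2]
width: 0.585
```

Emit:
play_rows([
  [0,0,0,0,5],
  [0,0,0,0,5],
  [0,0,0,0,5],
  [0,0,0,0,5],
  [0,0,0,0,5],
], squeeze=60)

```text
time: 20.8
tool_pos: [0.409, 0.3631, 0.0121]
tcp_rot: [-3.139, 0.091, -0.004]
wrist_force: [0.7, -1.2, 6.6]
width: 0.128
```

Run:
```python
from h import *
s=read_state();p=pose();print(np.round(p,4),s['wrist_force'],s['width']*85.4)
plan([(p[0],p[1],.2,p[3],5,.045,1),(.45,.15,.2,4,5,.05,1),(.55,.009,.2,6.1,5,.05,1)])
```

```text
[ 0.409   0.3631  0.0121 -3.3399] [ 0.68128822 -1.22314514  6.58700252] 10.938078442497668
[[0.0, -0.0, -0.038, -0.0, 5.0], [0.0, -0.0, -0.037, -0.0, 5.0], [0.0, -0.0, -0.038, -0.0, 5.0], [0.0, -0.0, -0.037, -0.0, 5.0], [0.0, -0.0, -0.038, -0.0, 5.0]]
[[0.011, 0.042, 0.0, -0.004, 5.0], [0.009, 0.042, 0.0, -0.004, 5.0], [0.009, 0.043, 0.0, -0.004, 5.0], [0.007, 0.043, 0.0, -0.004, 5.0], [0.007, 0.043, 0.0, -0.004, 5.0]]
[[0.022, 0.037, 0.0, -0.002, 5.0], [0.023, 0.037, 0.0, -0.001, 5.0], [0.021, 0.037, 0.0, -0.002, 5.0], [0.022, 0.037, 0.0, -0.001, 5.0]]
end [0.5503 0.0094 0.2001 6.0201]
```

Emit:
play_rows([
  [0,0,-0.038,0,5],
  [0,0,-0.037,0,5],
  [0,0,-0.038,0,5],
  [0,0,-0.037,0,5],
  [0,0,-0.038,0,5],
])

```text
time: 21.42
tool_pos: [0.4069, 0.3617, 0.1988]
tcp_rot: [3.14, -0.092, -0.002]
wrist_force: [0.5, 0.1, -3.7]
width: 0.126
```

Emit:
play_rows([
  [0.011,0.042,0,-0.004,5],
  [0.009,0.042,0,-0.004,5],
  [0.009,0.043,0,-0.004,5],
  [0.007,0.043,0,-0.004,5],
  [0.007,0.043,0,-0.004,5],
])

```text
time: 22.05
tool_pos: [0.4484, 0.1473, 0.1978]
tcp_rot: [3.14, 0.107, -0.001]
wrist_force: [1.0, 0.6, -3.4]
width: 0.127
```

Emit:
play_rows([
  [0.022,0.037,0,-0.002,5],
  [0.023,0.037,0,-0.001,5],
  [0.021,0.037,0,-0.002,5],
  [0.022,0.037,0,-0.001,5],
  [0,0,0,0,5],
])

```text
time: 22.68
tool_pos: [0.5499, 0.0062, 0.1978]
tcp_rot: [3.137, 0.159, -0.0]
wrist_force: [-1.2, 0.7, -2.8]
width: 0.126
```

Emit:
play_rows([
  [0,0,0.04,0,5],
  [0,0,0.04,0,5],
  [0,0,0,0,5],
  [0,0,0,0,5],
])

```text
time: 23.18
tool_pos: [0.5493, 0.009, 0.1193]
tcp_rot: [-3.137, -0.165, -0.002]
wrist_force: [0.3, 0.7, -2.0]
width: 0.13
```

Run:
```python
from h import *
a=snap('top','top10.png');b=snap('scene','scene10.png')
p=pose();print(np.round(p,4),read_state()['wrist_force'],read_state()['width']*85.4)
cv2.imwrite('pics/m10.png',np.hstack([cv2.resize(a[170:290,215:365],None,fx=2.6,fy=2.6),cv2.resize(b[130:300,240:390],None,fx=2.6,fy=312/170)])[:,:,::-1])
```

```text
[0.5506 0.0087 0.1207 6.0231] [ 0.48848329  0.19351384 -2.70550415] 10.853965998903139
```

View pics/m10.png

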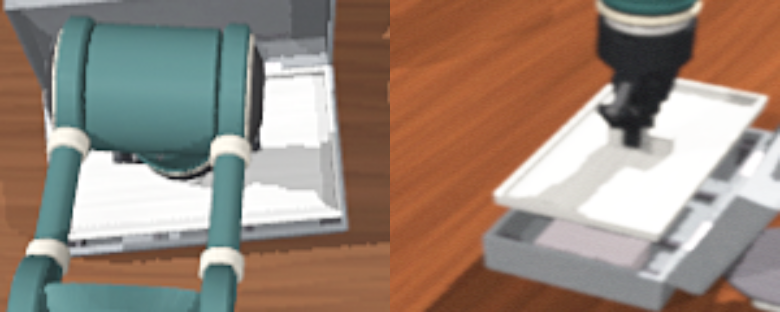

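Run:
```python
from h import *
R=lambda a:np.array([[np.cos(a),-np.sin(a)],[np.sin(a),np.cos(a)]])
Q=R(np.radians(6.1));c=np.array([.55,.009]);z=.1236
def show(n,p,l): print(n,np.round((onz(n,*p,z)-c)@Q*1000,1),'exp',l)
S=lambda u,v:((u-390)/2.6+240,v/(312/170)+130)
T=lambda u,v:(u/2.6+215,v/2.6+170)
show('scene',S(655,235),(70,-132));show('scene',S(495,197),(-70,-132));show('scene',S(767,98),(70,132))
show('top',T(340,220),(-70,-132));show('top',T(331,68),(70,-132))
# edges from masks, top: tray right part white
a=cv2.imread('pics/top10.png')[:,:,::-1]
ks=blobs('top',a,(0,0,150),(180,30,255),(303,180,350,275),200)
for k in ks:
    P=np.array([(onz('top',*q[0],z)-c)@Q*1000 for q in k]);print(cv2.boundingRect(k),P.min(0).round(1),P.max(0).round(1))
```

```text
scene [  71.2 -137.7] exp (70, -132)
scene [ -65.1 -137.6] exp (-70, -132)
scene [ 73.5 127.2] exp (70, 132)
top [ -76.3 -130.4] exp (-70, -132)
top [  65.1 -135.4] exp (70, -132)
(303, 183, 45, 78) [ -83.4 -134.9] [103.9 -34.4]
```

Run:
```python
from h import *
a=cv2.imread('pics/top10.png')
h=cv2.cvtColor(a,cv2.COLOR_BGR2HSV)
for u in (318,328,338): print('col',u,'V',[(int(h[v,u,2]),int(h[v,u,1])) for v in range(248,270)],'from 248')
for u in (318,328,336): print('colback',u,[int(h[v,u,2]) for v in range(188,206)],'from 188')
for v in (215,235): print('row',v,[(int(h[v,u,2]),int(h[v,u,1])) for u in range(332,356)],'from 332')
R=lambda a:np.array([[np.cos(a),-np.sin(a)],[np.sin(a),np.cos(a)]])
Q=R(np.radians(6.1));c=np.array([.55,.009])
for p in((276.8,259.2),(276.5,260.8)): print('scene case FR',(onz('scene',*p,.056)-c)@Q*1000)
```

```text
col 318 V [(252, 1), (255, 0), (246, 1), (236, 1), (237, 0), (247, 1), (255, 0), (226, 2), (121, 15), (133, 12), (150, 12), (162, 13), (151, 19), (108, 2), (97, 110), (106, 142), (110, 132), (111, 131), (106, 132), (142, 136), (161, 131), (161, 135)] from 248
col 328 V [(253, 1), (255, 1), (245, 1), (235, 1), (243, 1), (255, 0), (227, 2), (128, 14), (134, 15), (148, 14), (161, 11), (153, 15), (112, 2), (98, 101), (102, 138), (107, 131), (109, 133), (107, 129), (140, 133), (160, 132), (158, 131), (159, 130)] from 248
col 338 V [(255, 0), (247, 1), (236, 0), (243, 0), (255, 0), (233, 3), (116, 0), (74, 14), (116, 11), (154, 10), (159, 14), (125, 12), (99, 82), (105, 143), (103, 131), (106, 130), (105, 131), (142, 133), (161, 130), (161, 133), (159, 135), (154, 132)] from 248
colback 318 [146, 145, 147, 134, 164, 185, 252, 255, 255, 255, 241, 185, 229, 255, 255, 255, 255, 254] from 188
colback 328 [151, 149, 143, 180, 205, 206, 205, 176, 234, 244, 180, 218, 255, 255, 253, 251, 251, 253] from 188
colback 336 [135, 132, 125, 186, 212, 208, 193, 210, 255, 223, 136, 220, 243, 239, 239, 242, 242, 242] from 188
row 215 [(253, 1), (253, 1), (253, 1), (253, 1), (254, 1), (241, 1), (237, 1), (238, 1), (237, 0), (240, 1), (255, 0), (197, 8), (126, 22), (119, 116), (119, 144), (120, 134), (120, 134), (120, 132), (120, 134), (120, 134), (120, 134), (120, 134), (119, 131), (119, 133)] from 332
row 235 [(202, 1), (202, 1), (201, 1), (201, 1), (201, 0), (204, 1), (182, 1), (176, 0), (179, 1), (179, 1), (170, 2), (188, 3), (194, 0), (171, 15), (137, 20), (117, 109), (114, 139), (116, 132), (116, 127), (116, 130), (116, 130), (119, 129), (120, 130), (119, 131)] from 332
scene case FR [ -75.53342922 -141.20651594]
scene case FR [ -73.91363683 -145.61392833]
```

Run:
```python
from h import *
R=lambda a:np.array([[np.cos(a),-np.sin(a)],[np.sin(a),np.cos(a)]])
Q=R(np.radians(6.1));c=np.array([.55,.009])
f=lambda u,v,z:np.round((onz('top',u,v,z)-c)@Q*1000,1)
for u,v,w in((318,255.9,261.9),(328,254.9,260.9),(338,253.8,259.7)): print('trayfront',f(u,v,.1236),'case bottom',f(u,w,0),'or rim',f(u,w,.056))
for v,u,w in((215,343.4,345),): print('tray right',f(u,v,.1236),'case rim',f(w,v,.056))
for v,u in((192,318),(194,318),(191,328),(196,328),(198,328),(199,336)): print('back',f(u,v,.1236),f(u,v,.056))
a=cv2.imread('pics/top8.png');h=cv2.cvtColor(a,cv2.COLOR_BGR2HSV)
for u in (300,318,328): print('col',u,[(int(h[v,u,2]),int(h[v,u,1])) for v in range(248,268)],'from 248')
for v in (215,235): print('row',v,[(int(h[v,u,2]),int(h[v,u,1])) for u in range(332,356)],'from 332')
```

```text
trayfront [-73.5 -64.3] case bottom [-82.3 -63.4] or rim [-84.7 -63.3]
trayfront [-73.2 -88.2] case bottom [-82.  -90.1] or rim [-84.4 -88.7]
trayfront [ -72.7 -112.2] case bottom [ -81.1 -116.8] or rim [ -83.6 -114.1]
tray right [  19.1 -133.7] case rim [  28.5 -142.5]
back [ 80.4 -77.8] [ 94. -79.]
back [ 75.5 -77.4] [ 88.8 -78.5]
back [  80.7 -102.1] [  94.3 -104.8]
back [  68.5 -101. ] [  81.3 -103.6]
back [  63.6 -100.6] [  76.1 -103.2]
back [  59.5 -119.6] [  71.8 -123.4]
col 300 [(238, 5), (252, 6), (223, 7), (130, 8), (124, 16), (174, 10), (197, 9), (192, 9), (192, 11), (191, 9), (191, 9), (192, 11), (203, 10), (216, 9), (181, 17), (85, 27), (100, 138), (106, 142), (102, 133), (139, 136)] from 248
col 318 [(193, 9), (193, 9), (192, 9), (191, 9), (192, 9), (192, 9), (193, 11), (193, 11), (192, 11), (190, 11), (201, 11), (212, 10), (195, 14), (127, 8), (90, 116), (103, 144), (106, 132), (103, 134), (139, 136), (158, 134)] from 248
col 328 [(110, 14), (177, 13), (199, 10), (194, 11), (194, 11), (192, 9), (191, 9), (192, 9), (192, 11), (199, 9), (211, 10), (197, 12), (135, 9), (89, 109), (99, 142), (102, 138), (103, 134), (140, 133), (157, 133), (154, 132)] from 248
row 215 [(238, 6), (255, 1), (173, 7), (116, 15), (127, 14), (126, 12), (125, 14), (126, 14), (124, 12), (140, 13), (188, 12), (213, 16), (171, 9), (123, 95), (114, 150), (117, 135), (117, 133), (117, 133), (117, 135), (116, 136), (117, 137), (116, 136), (117, 137), (116, 136)] from 332
row 235 [(233, 5), (235, 5), (239, 5), (251, 6), (175, 7), (126, 14), (133, 13), (134, 11), (136, 13), (136, 13), (126, 12), (142, 13), (199, 10), (219, 14), (176, 7), (120, 89), (109, 147), (112, 134), (113, 133), (112, 132), (112, 132), (116, 130), (117, 133), (117, 133)] from 332
```

Emit:
play_rows([
  [0.001,-0.002,0.03,0,5],
  [0,0,0.015,0,5],
  [0,0,0.008,0,5],
  [0,0,0.006,0,5],
  [0,0,0,0,5],
])

```text
time: 23.9
tool_pos: [0.5498, 0.0105, 0.0593]
tcp_rot: [-3.137, -0.164, 0.0]
wrist_force: [0.4, 0.6, -2.8]
width: 0.126
```

Emit:
play_rows([
  [0,0,0.004,0,5],
  [0,0,0,0,5],
  [0,0,0,0,5],
])

```text
time: 24.28
tool_pos: [0.5499, 0.0105, 0.0555]
tcp_rot: [3.137, 0.164, 0.0]
wrist_force: [0.4, -0.3, -3.6]
width: 0.122
```

Emit:
play_rows([
  [0,0,0.001,0,5],
  [0,0,0,0,5],
  [0,0,0,0,40],
  [0,0,0,0,40],
  [0,0,0,0,40],
])

```text
time: 24.9
tool_pos: [0.5501, 0.0105, 0.0547]
tcp_rot: [3.137, 0.164, 0.001]
wrist_force: [0.4, -0.5, -0.3]
width: 0.473
```

Emit:
play_rows([
  [0,0,-0.05,0,40],
  [0,0,-0.05,0,40],
  [-0.05,0,-0.03,0,70],
  [-0.05,0.01,0,0,70],
  [0,0,0,0,70],
])

```text
time: 25.52
tool_pos: [0.4482, -0.0102, 0.1841]
tcp_rot: [3.137, 0.163, -0.002]
wrist_force: [0.2, -0.7, 0.0]
width: 0.824
```

Run:
```python
from h import *
print(np.round(pose(),4),read_state()['wrist_force'])
a=snap('top','top11.png');b=snap('scene','scene11.png')
R=lambda a:np.array([[np.cos(a),-np.sin(a)],[np.sin(a),np.cos(a)]])
Q=R(np.radians(6.1));c=np.array([.55,.009])
for k in blobs('top',a,(0,0,225),(180,20,255),(225,195,350,270),300):
    P=np.array([(onz('top',*q[0],.057)-c)@Q*1000 for q in k],np.float32);print(cv2.boundingRect(k),np.round(cv2.minAreaRect(P),1) if 0 else cv2.minAreaRect(P))
rects('top',a,(0,0,30),(180,90,140),(370,195,475,275),.03,30)
plan([(.55,-.2,.2,10,70,.06,1),(.6076,-.2491,.14,10,75,.06,1)])
A=cv2.resize(a[180:280,220:380],None,fx=2.5,fy=2.5);B=cv2.resize(b[140:300,230:390],None,fx=2.5,fy=2.5);A=cv2.copyMakeBorder(A,0,150,0,0,0)
cv2.imwrite('pics/m11.png',np.hstack([A,B])[:,:,::-1])
```

```text
[ 0.4482 -0.0102  0.1841  5.9462] [ 0.17533817 -0.68906577  0.0182965 ]
(237, 200, 107, 56) ((-0.0534515380859375, 1.5581207275390625), (263.2921142578125, 139.8484649658203), 89.79276275634766)
top (435, 237, 15, 15) ctr [ 526. -384.] size [36.5 36.6] long axis 91.1
top (431, 236, 22, 18) ctr [ 524.4 -382.6] size [54.5 44.3] long axis 89.6
top (380, 204, 21, 19) ctr [ 603.9 -248.7] size [52.7 46. ] long axis 83.8
top (428, 195, 44, 15) ctr [ 636.9 -405.2] size [ 37.2 112.9] long axis 91.1
[[0.02, 0.05, -0.004, -0.003, 70.0], [0.018, 0.05, -0.004, -0.003, 70.0], [0.018, 0.051, -0.003, -0.002, 70.0], [0.017, 0.05, -0.004, -0.003, 70.0], [0.024, 0.029, 0.03, -0.0, 75.0]]
[[0.024, 0.03, 0.03, -0.0, 75.0]]
end [ 0.6075 -0.2496  0.1397  9.9256]
```

View pics/m11.png

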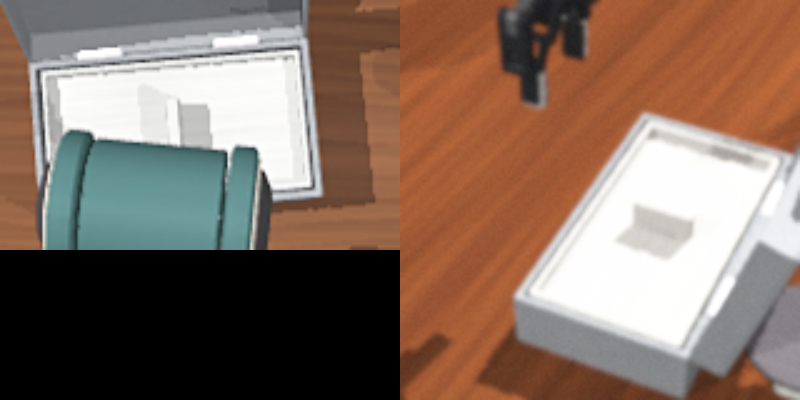

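Tray sits level inside the rim, all round gap even (mask: centre (0, +1.6) mm, 0.2°). Now the couplings.

Emit:
play_rows([
  [0.02,0.05,-0.004,-0.003,75],
  [0.018,0.05,-0.004,-0.003,75],
  [0.018,0.051,-0.003,-0.002,75],
  [0.017,0.05,-0.004,-0.003,75],
  [0.024,0.029,0.03,0,75],
])

```text
time: 26.25
tool_pos: [0.5835, -0.228, 0.1721]
tcp_rot: [3.126, 0.27, 0.011]
wrist_force: [0.9, 1.5, -0.1]
width: 0.881
```

Emit:
play_rows([
  [0.021,0.03,0.03,0,75],
  [0,0,0,0,75],
  [0,0,0,0,75],
])

```text
time: 26.62
tool_pos: [0.6051, -0.2497, 0.1386]
tcp_rot: [-3.129, -0.273, 0.002]
wrist_force: [0.2, 0.0, 0.7]
width: 0.877
```

Run:
```python
from h import *
b=snap('scene','scene12.png');print(np.round(pose(),4))
for k in blobs('scene',b,(0,0,30),(180,90,140),(190,305,325,395),60):
    (u,v),r=cv2.minEnclosingCircle(k);print(cv2.boundingRect(k),onz('scene',u,v,.015))
plan([(.606,-.249,.003,10,75,.05,1)])
```

```text
[ 0.6052 -0.2495  0.1397  9.9855]
(254, 376, 65, 19) [ 0.66245275 -0.3684302 ]
(206, 352, 28, 30) [ 0.52846627 -0.38672055]
(284, 319, 26, 28) [ 0.60948517 -0.25263039]
[[0.0, -0.0, 0.046, -0.0, 75.0], [0.001, -0.0, 0.045, -0.0, 75.0], [-0.0, -0.0, 0.046, -0.0, 75.0]]
end [ 6.0620e-01 -2.4930e-01  2.7000e-03  9.9855e+00]
```

Emit:
play_rows([
  [0,0,0.046,0,75],
  [0.001,0,0.045,0,75],
  [0,0,0.03,0,75],
  [0,0,0.015,0,75],
  [0,0,0,0,75],
], squeeze=40)

```text
time: 27.3
tool_pos: [0.6054, -0.2492, 0.0036]
tcp_rot: [-3.129, -0.274, 0.0]
wrist_force: [-0.6, -0.2, 0.7]
width: 0.88
```

Emit:
play_rows([
  [0,0,0,0,44],
  [0,0,0,0,44],
  [0,0,0,0,44],
  [0,0,0,0,44],
])

```text
time: 27.8
tool_pos: [0.6074, -0.2505, 0.006]
tcp_rot: [3.128, 0.272, 0.006]
wrist_force: [-1.7, 0.3, 6.6]
width: 0.573
```

Run:
```python
from h import *
s=read_state();p=pose();print(np.round(p,4),s['wrist_force'],s['width']*85.4)
e=plan([(p[0],p[1],.15,p[3],44,.05,1),(.557,-.056,.15,6.1,44,.05,1)])
```

```text
[ 6.0740e-01 -2.5050e-01  6.0000e-03  9.9558e+00] [-1.71830018  0.34061509  6.64197897] 48.90872526795979
[[0.0, 0.0, -0.048, -0.0, 44.0], [0.0, 0.0, -0.048, -0.0, 44.0], [0.0, 0.0, -0.048, -0.0, 44.0], [-0.003, -0.04, 0.0, 0.002, 44.0], [-0.004, -0.04, 0.0, 0.002, 44.0]]
[[-0.004, -0.04, 0.0, 0.002, 44.0], [-0.005, -0.04, 0.0, 0.003, 44.0], [-0.005, -0.04, 0.0, 0.002, 44.0]]
end [ 0.5573 -0.0557  0.15    5.9958]
```

Emit:
play_rows([
  [0,0,-0.048,0,44],
  [0,0,-0.048,0,44],
  [0,0,-0.048,0,44],
  [-0.003,-0.04,0,0.002,44],
  [-0.004,-0.04,0,0.002,44],
])

```text
time: 28.42
tool_pos: [0.5857, -0.1719, 0.149]
tcp_rot: [3.132, 0.23, 0.004]
wrist_force: [-0.6, 1.1, -2.5]
width: 0.572
```

Emit:
play_rows([
  [-0.004,-0.04,0,0.002,44],
  [-0.005,-0.04,0,0.003,44],
  [-0.005,-0.04,0,0.002,44],
  [0,0,0.04,0,44],
  [0,0,0,0,44],
])

```text
time: 29.05
tool_pos: [0.552, -0.054, 0.1045]
tcp_rot: [-3.136, -0.166, 0.011]
wrist_force: [-1.5, -0.1, -2.0]
width: 0.578
```

Emit:
play_rows([
  [0,0,0,0,44],
])

```text
time: 29.18
tool_pos: [0.5558, -0.0553, 0.1081]
tcp_rot: [3.137, 0.164, 0.001]
wrist_force: [-0.4, -0.5, -1.6]
width: 0.573
```

Position right; now down from 0.108 to about 0.054 and release.

Emit:
play_rows([
  [0,0,0.03,0,44],
  [0,0,0.015,0,44],
  [0,0,0.008,0,44],
  [0,0,0,0,44],
  [0,0,0,0,44],
])

```text
time: 29.8
tool_pos: [0.5562, -0.0551, 0.0551]
tcp_rot: [3.137, 0.164, 0.002]
wrist_force: [0.6, -0.2, -2.1]
width: 0.575
```

Emit:
play_rows([
  [0,0,0,0,62],
  [0,0,0,0,62],
  [0,0,0,0,62],
  [0,0,-0.05,0,62],
  [0,0,-0.05,0,70],
])

```text
time: 30.42
tool_pos: [0.5546, -0.0548, 0.1547]
tcp_rot: [-3.137, -0.164, 0.003]
wrist_force: [1.3, 0.7, -0.0]
width: 0.816
```

Run:
```python
from h import *
s=read_state();p=pose();print(np.round(p,4),s['wrist_force'],s['width']*85.4)
e=plan([(.5265,-.25,.15,8,75,.06,1),(.5265,-.384,.12,10,75,.06,1)])
```

```text
[ 0.5546 -0.0548  0.1547  6.0018] [ 1.27418058  0.66472803 -0.04202043] 69.70751805071409
[[-0.012, 0.048, 0.001, -0.001, 75.0], [-0.012, 0.047, 0.001, -0.002, 75.0], [-0.013, 0.048, 0.001, -0.001, 75.0], [-0.014, 0.048, 0.002, -0.002, 75.0], [-0.006, 0.044, 0.01, -0.002, 75.0]]
[[-0.007, 0.044, 0.01, -0.001, 75.0], [-0.007, 0.044, 0.01, -0.002, 75.0]]
end [ 0.5267 -0.384   0.1197  9.9618]
```

Emit:
play_rows([
  [-0.012,0.048,0,-0.001,75],
  [-0.012,0.047,0.001,-0.002,75],
  [-0.013,0.048,0.001,-0.001,75],
  [-0.014,0.048,0.002,-0.002,75],
  [-0.006,0.044,0.01,-0.002,75],
])

```text
time: 31.05
tool_pos: [0.5274, -0.2971, 0.1413]
tcp_rot: [3.131, 0.243, 0.003]
wrist_force: [0.1, -1.0, -0.3]
width: 0.876
```

Emit:
play_rows([
  [-0.007,0.044,0.01,-0.001,75],
  [-0.007,0.044,0.01,-0.002,75],
  [0,0,0,0,75],
  [0,0,0,0,75],
])

```text
time: 31.55
tool_pos: [0.5272, -0.3838, 0.1201]
tcp_rot: [-3.129, -0.271, 0.001]
wrist_force: [-0.1, 0.3, -0.3]
width: 0.876
```

Run:
```python
from h import *
b=snap('scene','scene13.png');a=snap('top','top13.png');print(np.round(pose(),4))
R=lambda a:np.array([[np.cos(a),-np.sin(a)],[np.sin(a),np.cos(a)]])
Q=R(np.radians(6.1));c=np.array([.55,.009])
for k in blobs('scene',b,(0,0,30),(180,90,140),(190,305,325,395),60):
    (u,v),r=cv2.minEnclosingCircle(k);print(cv2.boundingRect(k),onz('scene',u,v,.015))
for n,im,bx in(('top',a,(240,200,345,262)),('scene',b,(280,195,370,275))):
  for k in blobs(n,im,(0,0,30),(180,90,140),bx,60):
    (u,v),r=cv2.minEnclosingCircle(k);print(n,cv2.boundingRect(k),'tray',((onz(n,u,v,.061)-c)@Q*1000).round(1))
plan([(.5265,-.384,.003,10,75,.05,1)])
```

```text
[ 0.5277 -0.3831  0.1206 10.0108]
(254, 376, 65, 19) [ 0.66245275 -0.3684302 ]
(206, 352, 29, 30) [ 0.5286614  -0.38689071]
(190, 305, 21, 49) [ 0.44066663 -0.3416811 ]
top (307, 219, 18, 20) tray [ -0.1 -65.4]
scene (280, 263, 34, 12) tray [ -23.  -151.1]
scene (351, 244, 19, 31) tray [ 88.9 -68.8]
scene (313, 235, 21, 23) tray [  1.9 -66.3]
[[-0.0, 0.0, 0.039, 0.0, 75.0], [-0.001, 0.0, 0.039, 0.0, 75.0], [-0.0, 0.001, 0.04, 0.0, 75.0]]
end [ 5.26800e-01 -3.84200e-01  2.60000e-03  1.00108e+01]
```

Coupling 1 stands at tray (0, −66) mm from both views; coupling 2 unmoved. Grip it.

Emit:
play_rows([
  [0,0,0.039,0,75],
  [0,0,0.039,0,75],
  [0,0.001,0.025,0,75],
  [0,0,0.015,0,75],
  [0,0,0,0,75],
])

```text
time: 32.28
tool_pos: [0.5272, -0.3839, 0.0015]
tcp_rot: [-3.128, -0.274, 0.002]
wrist_force: [0.0, 0.5, -0.5]
width: 0.876
```

Emit:
play_rows([
  [0,0,0,0,44],
  [0,0,0,0,44],
  [0,0,0,0,44],
  [0,0,0,0,44],
])

```text
time: 32.78
tool_pos: [0.529, -0.3861, 0.0044]
tcp_rot: [3.128, 0.272, 0.004]
wrist_force: [0.2, 1.2, 5.9]
width: 0.579
```

Run:
```python
from h import *
s=read_state();p=pose();print(np.round(p,4),s['wrist_force'],s['width']*85.4)
e=plan([(p[0],p[1],.17,p[3],44,.055,1),(.543,.0765,.17,6.1,44,.06,1)])
```

```text
[ 5.2900e-01 -3.8610e-01  4.4000e-03  9.9504e+00] [0.15810281 1.17747268 5.92474199] 49.41599188158573
[[0.0, 0.0, -0.041, -0.0, 44.0], [0.0, 0.0, -0.042, -0.0, 44.0], [0.0, 0.0, -0.041, -0.0, 44.0], [0.0, 0.0, -0.042, -0.0, 44.0], [0.012, -0.057, 0.0, 0.001, 44.0]]
[[0.011, -0.056, 0.0, 0.002, 44.0], [0.011, -0.057, 0.0, 0.001, 44.0], [0.01, -0.057, 0.0, 0.001, 44.0], [0.01, -0.057, 0.0, 0.002, 44.0], [0.009, -0.057, 0.0, 0.001, 44.0]]
[[0.009, -0.057, 0.0, 0.001, 44.0], [0.008, -0.058, 0.0, 0.002, 44.0]]
end [0.5425 0.0768 0.1704 5.9904]
```

Emit:
play_rows([
  [0,0,-0.041,0,44],
  [0,0,-0.042,0,44],
  [0,0,-0.041,0,44],
  [0,0,-0.042,0,44],
  [0.012,-0.057,0,0.001,44],
])

```text
time: 33.4
tool_pos: [0.5325, -0.3315, 0.1739]
tcp_rot: [3.123, 0.255, 0.013]
wrist_force: [1.1, 0.3, -2.7]
width: 0.578
```

Emit:
play_rows([
  [0.011,-0.056,0,0.002,44],
  [0.011,-0.057,0,0.001,44],
  [0.01,-0.057,0,0.001,44],
  [0.01,-0.057,0,0.002,44],
  [0.009,-0.057,0,0.001,44],
])

```text
time: 34.02
tool_pos: [0.5373, -0.0368, 0.1681]
tcp_rot: [3.136, 0.193, -0.0]
wrist_force: [1.2, -0.1, -1.8]
width: 0.578
```

Emit:
play_rows([
  [0.009,-0.057,0,0.001,44],
  [0.008,-0.058,0,0.002,44],
  [0,0,0.05,0,44],
  [0,0,0,0,44],
  [0,0,0,0,44],
])

```text
time: 34.65
tool_pos: [0.5411, 0.0774, 0.1187]
tcp_rot: [3.137, 0.164, -0.0]
wrist_force: [-0.5, -0.8, -2.0]
width: 0.575
```

Emit:
play_rows([
  [0.001,0,0.04,0,44],
  [0,0,0.015,0,44],
  [0,0,0.01,0,44],
  [0,0,0,0,44],
  [0,0,0,0,44],
])

```text
time: 35.28
tool_pos: [0.543, 0.0778, 0.0544]
tcp_rot: [-3.137, -0.164, -0.003]
wrist_force: [1.1, -0.0, -1.8]
width: 0.572
```

Emit:
play_rows([
  [0,0,0,0,62],
  [0,0,0,0,62],
  [0,0,0,0,62],
  [0,0,-0.05,0,62],
  [0,0,-0.05,0,62],
])

```text
time: 35.9
tool_pos: [0.5412, 0.0778, 0.1537]
tcp_rot: [3.137, 0.165, -0.003]
wrist_force: [0.7, 0.3, -0.8]
width: 0.729
```

Run:
```python
from h import *
s=read_state();p=pose();print(np.round(p,4),s['wrist_force'],s['width']*85.4)
e=plan([(.42,-.10,.33,50,40,.06,1)])
```

```text
[0.5412 0.0778 0.1537 6.0055] [ 0.74158758  0.31496281 -0.82286436] 62.2649844876143
[[-0.028, 0.033, -0.035, -0.024, 40.0], [-0.032, 0.028, -0.036, -0.025, 40.0], [-0.037, 0.023, -0.035, -0.024, 40.0], [-0.039, 0.017, -0.035, -0.025, 40.0], [-0.042, 0.011, -0.035, -0.024, 40.0]]
end [ 0.4201 -0.1002  0.3297 49.9255]
```

Emit:
play_rows([
  [-0.028,0.033,-0.035,-0.024,40],
  [-0.032,0.028,-0.036,-0.025,40],
  [-0.037,0.023,-0.035,-0.024,40],
  [-0.039,0.017,-0.035,-0.025,40],
  [-0.042,0.011,-0.035,-0.024,40],
])

```text
time: 36.52
tool_pos: [0.4198, -0.101, 0.3307]
tcp_rot: [2.844, 1.333, 0.001]
wrist_force: [0.6, 0.7, 0.4]
width: 0.465
```

Emit:
play_rows([
  [0,0,0,0,40],
  [0,0,0,0,40],
])

```text
time: 36.78
tool_pos: [0.4208, -0.0998, 0.3288]
tcp_rot: [-2.849, -1.323, -0.001]
wrist_force: [-0.1, 0.5, 0.3]
width: 0.466
```

Run:
```python
from h import *
b=snap('scene','scene14.png');a=snap('top','top14.png');print(np.round(pose(),4))
R=lambda a:np.array([[np.cos(a),-np.sin(a)],[np.sin(a),np.cos(a)]])
Q=R(np.radians(6.1));c=np.array([.55,.009])
for n,im,bx in(('top',a,(240,200,345,262)),('scene',b,(280,185,370,260))):
  for k in blobs(n,im,(0,0,30),(180,90,140),bx,60):
    (u,v),r=cv2.minEnclosingCircle(k);print(n,cv2.boundingRect(k),'tray',((onz(n,u,v,.061)-c)@Q*1000).round(1))
for n,im,bx in(('top',a,(235,140,320,170)),('scene',b,(340,120,430,240))):
  for k in blobs(n,im,(0,0,190),(180,40,255),bx,30): print(n,cv2.boundingRect(k),cv2.minAreaRect(k))
print('handle guess',[onz('top',*p,.251) for p in((251.3,154.3),(305.7,148.7))])
A=cv2.resize(a[130:280,215:365],None,fx=2.5,fy=2.5);B=cv2.resize(b[110:260,270:440],None,fx=2.5,fy=2.5)
cv2.imwrite('pics/m14.png',np.hstack([A,B])[:,:,::-1])
```

```text
[ 0.4206 -0.0992  0.3276 49.9285]
top (295, 244, 13, 18) tray [-57.6 -22.6]
top (255, 225, 19, 19) tray [-2.5 67.9]
top (307, 219, 38, 43) tray [-36.7 -87.8]
scene (313, 235, 21, 23) tray [  2.2 -66.6]
scene (335, 200, 20, 21) tray [-1.4 67.8]
top (235, 159, 85, 11) ((277.0, 164.0), (10.0, 84.0), 90.0)
top (257, 155, 37, 6) ((275.0487976074219, 156.93902587890625), (2.5399253368377686, 36.11111068725586), 83.6598129272461)
top (250, 146, 56, 10) ((277.40350341796875, 149.96249389648438), (5.140596389770508, 55.31930160522461), 84.68545532226562)
scene (340, 154, 89, 86) ((384.0, 196.5), (85.0, 88.0), 90.0)
handle guess [array([0.69197947, 0.08427925]), array([ 0.70649344, -0.03222333])]
```

View pics/m14.png

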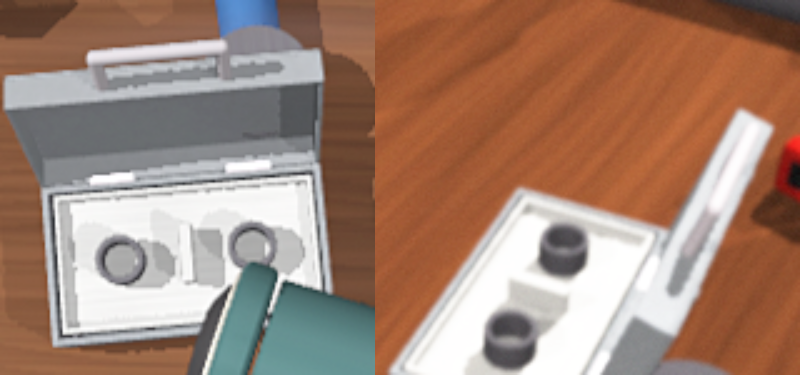

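Both couplings stand in the tray (top crop (121,259) and (252,245)); lid handle bar at (158,50) in the crop, i.e. about (0.703, 0.026). Now approach the handle.

Run:
```python
from h import *
print(onz('top',277.4,150,.251))
e=plan([(.703,.026,.325,96,40,.06,1)])
```

```text
[0.7024897  0.02852345]
[[0.046, 0.023, 0.0, -0.021, 40.0], [0.043, 0.028, 0.001, -0.022, 40.0], [0.039, 0.034, 0.0, -0.021, 40.0], [0.033, 0.039, 0.001, -0.021, 40.0], [0.029, 0.043, 0.0, -0.022, 40.0]]
[[0.022, 0.047, 0.001, -0.021, 40.0]]
end [7.03400e-01 2.61000e-02 3.24600e-01 9.60085e+01]
```

Emit:
play_rows([
  [0.046,0.023,-0.004,-0.021,40],
  [0.043,0.028,0,-0.022,40],
  [0.039,0.034,0,-0.021,40],
  [0.033,0.039,0,-0.021,40],
  [0.029,0.043,0,-0.022,40],
])

```text
time: 37.5
tool_pos: [0.6573, 0.0069, 0.3307]
tcp_rot: [-2.243, -2.196, 0.004]
wrist_force: [0.4, -0.3, 0.8]
width: 0.47
```

Emit:
play_rows([
  [0.022,0.047,0.002,-0.021,40],
  [0,0,0,0,40],
  [0,0,0,0,40],
  [0,0,0,0,40],
])

```text
time: 38.0
tool_pos: [0.7027, 0.025, 0.3314]
tcp_rot: [-2.103, -2.334, 0.001]
wrist_force: [0.2, -0.2, 1.0]
width: 0.467
```

Run:
```python
from h import *
print(np.round(pose(),4))
e=plan([(.703,.026,.234,96,40,.04,1)])
b=snap('scene','scene15.png');a=snap('top','top15.png')
```

```text
[7.02700e-01 2.50000e-02 3.31400e-01 9.59619e+01]
[[0.0, 0.0, 0.032, -0.0, 40.0], [0.001, 0.0, 0.033, -0.0, 40.0], [-0.0, 0.0, 0.032, -0.0, 40.0]]
end [7.02600e-01 2.60000e-02 2.34400e-01 9.59619e+01]
```

Emit:
play_rows([
  [0,0,0.032,0,40],
  [0,0,0.033,0,40],
  [0,0,0.02,0,40],
  [0,0,0.012,0,40],
  [0,0,0,0,40],
], squeeze=25)

```text
time: 38.72
tool_pos: [0.7033, 0.0249, 0.2339]
tcp_rot: [-2.102, -2.334, 0.001]
wrist_force: [0.0, 0.8, -0.3]
width: 0.47
```

Emit:
play_rows([
  [0,0,0,0,5],
  [0,0,0,0,5],
  [0,0,0,0,5],
  [0,0,0,0,5],
  [0,0,0,0,5],
])

```text
time: 39.35
tool_pos: [0.7035, 0.025, 0.2361]
tcp_rot: [2.102, 2.334, 0.0]
wrist_force: [-5.5, -1.0, 6.3]
width: 0.14
```

Run:
```python
from h import *
s=read_state();p=pose();print(np.round(p,4),s['wrist_force'],s['width']*85.4)
arc(1.85,0,20,yaw=6)
```

```text
[7.03500e-01 2.50000e-02 2.36100e-01 9.60037e+01] [-5.45714693 -0.98801429  6.33105776] 11.983840006403897
[[0.0, -0.018, -0.006, 0.0, 5.0], [0.0, -0.019, -0.004, 0.0, 5.0], [0.0, -0.019, -0.002, 0.0, 5.0], [0.0, -0.019, -0.001, 0.0, 5.0], [0.0, -0.019, 0.002, 0.0, 5.0]]
[[0.0, -0.019, 0.003, 0.0, 5.0], [0.0, -0.019, 0.004, 0.0, 5.0], [0.0, -0.018, 0.007, 0.0, 5.0], [0.0, -0.017, 0.008, 0.0, 5.0], [0.0, -0.017, 0.01, 0.0, 5.0]]
[[0.0, -0.016, 0.011, 0.0, 5.0], [0.0, -0.014, 0.012, 0.0, 5.0], [0.0, -0.013, 0.014, 0.0, 5.0], [0.0, -0.012, 0.015, 0.0, 5.0], [0.0, -0.011, 0.016, 0.0, 5.0]]
[[0.0, -0.009, 0.017, 0.0, 5.0], [0.0, -0.007, 0.018, 0.0, 5.0], [0.0, -0.006, 0.018, 0.0, 5.0], [0.0, -0.004, 0.019, 0.0, 5.0], [0.0, -0.002, 0.019, 0.0, 5.0]]
end [ 4.27000e-01 -4.10000e-03  5.61000e-02  9.60037e+01]
```

Handle held (12 mm). Swing down slowly, 0.74 rad/s.

Emit:
play_rows([
  [0,-0.018,-0.006,0,5],
  [0,-0.019,-0.004,0,5],
  [0,-0.019,-0.002,0,5],
  [0,-0.019,-0.001,0,5],
  [0,-0.019,0.002,0,5],
])

```text
time: 39.98
tool_pos: [0.6111, 0.0149, 0.2477]
tcp_rot: [2.099, 2.331, 0.006]
wrist_force: [1.9, -0.8, 2.4]
width: 0.139
```

Emit:
play_rows([
  [0,-0.019,0.003,0,5],
  [0,-0.019,0.004,0,5],
  [0,-0.018,0.007,0,5],
  [0,-0.017,0.008,0,5],
  [0,-0.017,0.01,0,5],
])

```text
time: 40.6
tool_pos: [0.5205, 0.0051, 0.2142]
tcp_rot: [2.1, 2.332, 0.002]
wrist_force: [-1.6, -2.9, 2.4]
width: 0.138
```

Emit:
play_rows([
  [0,-0.016,0.011,0,5],
  [0,-0.014,0.012,0,5],
  [0,-0.013,0.014,0,5],
  [0,-0.012,0.015,0,5],
  [0,-0.011,0.016,0,5],
])

```text
time: 41.22
tool_pos: [0.4547, -0.0018, 0.1451]
tcp_rot: [2.1, 2.333, 0.001]
wrist_force: [3.3, -4.2, -2.8]
width: 0.144
```

Run:
```python
from h import *
s=read_state();p=pose();print(np.round(p,4),s['wrist_force'],s['width']*85.4)
```

```text
[ 4.54700e-01 -1.80000e-03  1.45100e-01  9.60137e+01] [ 3.34052964 -4.22196011 -2.79947951] 12.276948408876883
```

Emit:
play_rows([
  [0,-0.009,0.017,0,5],
  [0,-0.007,0.018,0,5],
  [0,-0.006,0.018,0,5],
  [0,-0.004,0.017,0,5],
  [0,-0.002,0.012,0,5],
])

```text
time: 41.85
tool_pos: [0.4271, -0.0044, 0.0622]
tcp_rot: [2.101, 2.334, 0.0]
wrist_force: [2.1, -4.5, -2.0]
width: 0.139
```

Emit:
play_rows([
  [0,0,0.004,0,5],
  [0,0,0.003,0,5],
  [0,0,0,0,5],
  [0,0,0,0,5],
])

```text
time: 42.35
tool_pos: [0.4265, -0.0044, 0.0554]
tcp_rot: [-2.102, -2.335, 0.002]
wrist_force: [1.1, -4.4, -3.1]
width: 0.144
```

Run:
```python
from h import *
s=read_state();p=pose();print(np.round(p,4),s['wrist_force'],s['width']*85.4)
```

```text
[ 4.26500e-01 -4.40000e-03  5.54000e-02  9.60209e+01] [ 1.05237491 -4.40597657 -3.11110003] 12.322371179137908
```

Emit:
play_rows([
  [0,0,0.002,0,5],
  [0,0,0,0,5],
  [0,0,0,0,5],
])

```text
time: 42.72
tool_pos: [0.4266, -0.0044, 0.0552]
tcp_rot: [-2.101, -2.335, 0.003]
wrist_force: [-5.5, -4.9, 13.1]
width: 0.14
```

Emit:
play_rows([
  [0,0,0.002,0,5],
  [0,0,0,0,5],
  [0,0,0,0,5],
])

```text
time: 43.1
tool_pos: [0.4266, -0.0044, 0.0549]
tcp_rot: [-2.101, -2.334, 0.004]
wrist_force: [-13.1, -4.8, 29.3]
width: 0.137
```

The lid presses on its rim: shut. Release and withdraw upward.

Emit:
play_rows([
  [0,0,-0.004,0,5],
  [0,0,0,0,34],
  [0,0,0,0,34],
  [0,0,0,0,34],
  [0,0,-0.02,0,34],
])

```text
time: 43.72
tool_pos: [0.4252, -0.0036, 0.0747]
tcp_rot: [-2.1, -2.332, 0.004]
wrist_force: [1.0, 0.3, 0.1]
width: 0.399
```

Emit:
play_rows([
  [0,0,-0.05,0,34],
  [0,0,-0.05,0,34],
  [0,-0.03,-0.05,0,34],
  [-0.06,0,0,0,34],
  [-0.06,0,0,0,34],
])

```text
time: 44.35
tool_pos: [0.4107, -0.1272, 0.2279]
tcp_rot: [2.096, 2.335, 0.003]
wrist_force: [0.7, 1.2, 0.1]
width: 0.397
```

Emit:
play_rows([
  [-0.06,0,0,0,34],
  [0,0,0,0,34],
  [0,0,0,0,34],
])

```text
time: 44.72
tool_pos: [0.4158, -0.1857, 0.2257]
tcp_rot: [-2.102, -2.332, -0.001]
wrist_force: [-0.6, -0.4, 0.3]
width: 0.4
```

Run:
```python
from h import *
s=read_state();print(np.round(pose(),4),s['wrist_force'])
a=snap('top','top16.png');b=snap('scene','scene16.png')
a0=cv2.imread('pics/top0.png')[:,:,::-1]
rects('top',a,(0,0,120),(180,45,255),(222,185,356,262),.09,2000);rects('top',a0,(0,0,120),(180,45,255),(222,185,356,262),.09,2000)
b0=cv2.imread('pics/scene0.png')[:,:,::-1]
for nm,x,y,bx in(('top lid',a,a0,(225,190,355,262)),('scene lid',b,b0,(270,170,395,300)),('top tape+pan',a,a0,(420,160,480,212)),('tape',a,a0,(140,150,180,195))):
    u0,v0,u1,v1=bx;d=np.abs(x[v0:v1,u0:u1].astype(int)-y[v0:v1,u0:u1]).max(2)>40;print(nm,d.mean().round(4))
cv2.imwrite('pics/m16.png',np.hstack([cv2.resize(a[130:330,200:400],None,fx=2,fy=2),cv2.resize(b[120:320,230:430],None,fx=2,fy=2)])[:,:,::-1])
```

```text
[ 0.4158 -0.1857  0.2257 95.9307] [-0.61236035 -0.44957847  0.25604498]
top (229, 193, 121, 69) ctr [549.3  11. ] size [166.6 287.4] long axis 96.2
top (229, 193, 121, 69) ctr [549.4  10.8] size [166.3 287. ] long axis 96.2
top lid 0.0
scene lid 0.0351
top tape+pan 0.0
tape 0.0
```

```bash
python3 -c "
from h import *
finish_job();print('done')"
```

```text
the job is handed in; nothing more can be done
done
```

I packed the case and handed the job in at about 45 s of robot time. `finish_job` reports no verdict, so these are my own checks only.

- **Lid opened:** I swung it back by the handle and let go at about 1.8 rad. Pictures showed it resting open on its stay.
- **Offcuts:** Two were present. They lie flat and lengthwise, one in the middle bay and one in the y = −94 mm bay.
- **Tray:** It sits on its posts about 0 mm off in x and +1.6 mm in y, turned 0.2°. Nothing pressed on it on the way in.
- **Couplings:** The two dark ones stand in the tray at about (0, −66) and (−2, +68) mm. The red and turquoise rings were left alone.
- **Lid shut:** I lowered it at about 0.75 rad/s while holding the handle, and pressed lightly until it met the rim. In the top view it then matched the starting picture exactly.
- **Pan and tape measure:** The top view showed no change at either.

**What disagreed:**
- The two cameras differed by 5–8 mm on the tray's position. I set the tray by comparing it with the case within each picture.
- About 3.5% of the scene-camera pixels around the shut lid differed from the start. I put this down to the arm or its shadow but did not confirm it.
- The last picture was refused because the 16-picture limit was reached, so the final lid check was by numbers alone.

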